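# Fill the sloped tray on the click-stop turntable

## Task

First turn the click-stop turntable by its black knob until its white pointer has clicked in at the red mark on the base, so that the sloped tray faces the front. Then pack the jar, the square bottle and the flat tin from the ware board into the tray in one tight row, all of them standing lid up, straight and fully down on the tray's floor; lower them in rather than dropping them. Leave the turntable clicked in at the mark and do not disturb the blue pot, the plaster mould and the brush.

Things in the scene. Friction and masses are not known exactly. Their poses are not given: they have to be found in the camera images.
- rack (a joint): Angle of the turntable (rad): 0 with the pointer at the red mark, growing clockwise seen from above. A spring plunger clicks into its rim every 15 degrees (0.2618 rad) on both sides of the mark and pulls it home from within about 0.1 rad. It starts 2 to 5 clicks clockwise of the mark, can overrun it by 2 clicks, and takes about 3 to 7 N at the knob to turn over a click.
- rack_knob (a point): Middle of the black upright knob (cylinder 24 mm in diameter, 54 mm high, 27 mm of it above this point), fixed on a steel lug at the turntable's rim, 148 mm from the turning axis; top 114 mm above the bench. It stands on the tray's lower side; the white pointer is on top of the lug, by the knob's foot.
- stand: Cast base of the turntable, fixed on the bench, 244 mm in diameter; origin on the turning axis at bench height; z up. A bracket along its -x carries the red mark, 188 mm from the axis and 47 mm high. The disc above has a 260 mm scalloped rim, top 56 mm above the bench.
- tray (a point): Open wooden tray fixed on the turntable, sloped 28 degrees. Origin: centre of its underside; z: out of its open top, leaning 28 degrees from vertical towards the knob; x: up the slope, away from the knob; y: along its length. Inside 62 mm (x) by 152 mm (y); walls 6 mm thick; inner floor at z = 6 mm, rim at z = 46 mm. At the mark its x heads as the stand's x.
- jar_mid (a point): Round glaze jar, white with a blue label and blue lid, diameter 54 mm (lid too), 88 mm high, bottom edge chamfered 3.5 mm, about 0.2 kg. Its point is at its centre, half-way up, on its axis; z points up through its lid. 
- bottle_mid (a point): Square amber bottle with a paper label, 52 by 52 mm, body 88 mm high, with a round white cap (34 mm diameter, 14 mm) on top: 102 mm in all, about 0.25 kg. x and y along its sides. Its point is at its centre, half-way up, on its axis; z points up through its lid. 
- tin_mid (a point): Flat green tin with a bare metal lid, 54 mm (its x) by 36 mm (its y), 92 mm high, about 0.2 kg. The row fits only with its 54 mm side across the tray (along the tray's x). Its point is at its centre, half-way up, on its axis; z points up through its lid. 
- ware_board: Wooden board 360 by 120 by 14 mm lying fixed on the bench, on which the three containers stand in a row at about 110 mm spacing, in any order. Origin: centre of its underside; x along its length.
- blue_pot: Blue glazed pot, diameter 86 mm, 68 mm high, with a wooden stick in it; loose; origin at its foot. Leave alone.
- mould: White plaster mould, 100 by 78 by 55 mm, loose; origin at the centre of its underside. Leave alone.
- brush: Flat brush, 150 mm long and 20 mm thick, lying loose on the bench; origin at its middle, x along its length. Leave alone.
Mind the look-alikes: they are no part of the job. Leave any turquoise look-alike of the part that bears jar_mid alone.

How it is judged:
On the way:
1. the turntable rests clicked in at the mark while the jar, bottle and tin are still out of the tray (value of joint rack between -0.06 and 0.06 rad and distance between each of jar_mid, bottle_mid, tin_mid and tray above 0.12 m), for 0.3 s.
At the end, for the whole second after the job is handed in: The turntable is within 0.06 rad of the mark; the jar, the bottle and the tin stand in the tray lid up, each with its axis within 0.17 rad (10 degrees) of the tray's normal, its bottom on the tray's floor (+6/-5 mm), inside the tray's walls, released and at rest (value of joint rack between -0.06 and 0.06 rad and x of jar_mid in the frame of tray between -0.028 and 0.028 m and y of jar_mid in the frame of tray between -0.066 and 0.066 m and z of jar_mid in the frame of tray between 0.045 and 0.056 m and angle between each of jar_mid, bottle_mid, tin_mid's own z axis and vertical below 0.85 rad and angle between the z axis of each of jar_mid, bottle_mid, tin_mid and the z axis of tray, either way round below 0.17 rad and linear speed of each of jar, bottle, tin below 0.02 m/s and x of bottle_mid in the frame of tray between -0.028 and 0.028 m and y of bottle_mid in the frame of tray between -0.066 and 0.066 m and z of bottle_mid in the frame of tray between 0.052 and 0.063 m and x of tin_mid in the frame of tray between -0.028 and 0.028 m and y of tin_mid in the frame of tray between -0.066 and 0.066 m and z of tin_mid in the frame of tray between 0.047 and 0.058 m); the robot touches nothing.
It fails at once if the blue pot, the mould or the brush moved by more than 30 mm (distance of any of blue_pot, mould, brush from where it was at the start of the episode above 0.03 m).
It fails at once if a container dropped or thrown: faster than 0.7 m/s (a fall of 25 mm) while not held ((contact force between the fingers and jar below 0.1 N and linear speed of jar above 0.7 m/s) or (contact force between the fingers and bottle below 0.1 N and linear speed of bottle above 0.7 m/s) or (contact force between the fingers and tin below 0.1 N and linear speed of tin above 0.7 m/s)).
It also fails if it takes over 72 s, if anything falls off the work surface, if the arm or the gripper's body presses on something with over 40 N, if the wrist force passes 120 N, or if a joint passes its speed limit or range.

## Robot

A 6-joint arm with a two-finger parallel gripper is mounted at the origin on the work surface. World frame = base frame: x ahead of the robot, y to its left, z up, the work surface at z = 0. Lengths are in m, angles in rad, forces in N, time in s.
With the tool pointing down it reaches from about 0.325 to 0.85 m from the base axis. Payload 4.4 kg.
Tool frame: the origin (TCP) lies on the centre line of the jaws, within the pads' length; the fingertips stand bot.tip_reach ahead of it and the grasp point (between the pads) lies 6 mm ahead of it (bot.tip_reach is the distance from the TCP to the fingertips, in m); x points along the fingers, y is the direction in which the jaws open and shut, and the axes are right-handed (so a half turn about x gives the same grasp; the last joint's range is limited). The gripper opens to 94 mm and grips with 3 to 60 N. Pads are 16 mm wide; open, the fingers measure 119 mm over their backs; the gripper's body (75 mm by 177 mm) begins 78 mm behind the grasp point.
Start: joints at [1.115, 0.207, 1.542, -0, 1.393, -0.15], TCP at [0.173, 0.548, 0.23] pointing down, gripper open.
Joint ranges: [-2.73, 2.73], [-0.86, 2.22], [0.23, 2.46], [-1.11, 4.25], [0.08, 2.63], [-2.82, 2.82]. Speed limits (rad/s): [2.79, 2.79, 3.14, 3.14, 3.14, 3.14].

## Interface

Orientations are given as [roll, pitch, yaw] about the fixed x, y, z axes, in that order (R = Rz(yaw) Ry(pitch) Rx(roll)).
In Python, from plant import bot, viewer gives the robot as it stands. The module is installed in compiled form; this text tells all that it offers.
- The arm moves only by the shell command python3 -m crank 'ROWS' [OPENING] [FORCE]. ROWS is JSON, a list of rows, each a list of 4 numbers: the shift along the world's x, y, z in m, then the turn about the world's z in rad. A call has exactly 5 rows; each row shifts and turns the commanded pose from where the row before left it; what a row does not reach is not made up. A row lasts 1/10 s, in which the tool goes at most 50 mm and 8.59 degrees, less where a joint would pass 70% of its speed; a pose out of reach is approached as far as the arm can. A call is refused whole if a number of a shift passes 0.05 or a number of a turn 0.15, either way. A call with a gripper value outside its range is refused whole. OPENING is the opening, from -1 (shut) to 1 (fully open), so that 0 is half open, set as the call begins (- or left out, the last holds). The fingers move at their own pace and stop on an object; FORCE is the grip in N (left out, the last holds). Time passes only in rows, so rows that do not move let the fingers close, or fill a call up. It gives the time, the measured TCP pose, the force and the opening at its end, in the units of the state.
- bot.state(): the state, without advancing time (a new reading comes with each control period).
- viewer.snapshot(name): name is "scene" or "side" or "wrist"; returns a dict with "color" (480x640x3 uint8, red, green, blue), "fovy" (degrees; the focal length in pixels is half the picture's height over the tangent of half this angle, whatever the lens; pixels are square), "cx", "cy" (the principal point, pixels), "dist" ([k1, k2, p1, p2, k3] as OpenCV has them; the pictures are not rectified), "origin" and "attitude" of the camera in the world. Camera axes: x right, y up, looking along -z (the intrinsics and any distortion apply to the point x, -y, -z); pixel columns grow to the right and rows downward; lengths in m; the calibration is good to about 2 mm. A picture is of the moment at which its call begins. There is no depth.
- bot.job_done(): hands the job in, once; it reports no verdict.
The state is a dict: "clock": time; "qpos": joint angles; "joint_vel": joint speeds; "effort": joint torques, N m; "ee_pos": TCP position; "tool_rot": TCP orientation; "ft_force": force on the tool from outside, world axes, zero at the start; "moment": the same for the moment, N m; "finger_gap": opening from 0.0 (shut) to 1.0 (fully open).
Only numpy, scipy, OpenCV 4.12 (cv2) and the standard library are available. Lean on these libraries where they do the work, as an engineer would, in place of code of your own. Each camera call takes 0.05 s, during which the arm holds its last target.

## Working session

There is one attempt and no reset: what is moved stays moved. The work goes in short steps, Python scripts to look and compute and a shell command to move; the robot and the scene stay as the last step left them, time stands still between calls to the robot, and variables do not carry over. Pictures are saved under pics/ and viewed, and the job is handed in when it is done.

```bash
ls; mkdir -p pics; cat > h.py <<'E'
import numpy as np,cv2
from plant import bot,viewer
def snap(n,f):
    s=viewer.snapshot(n); cv2.imwrite(f'pics/{f}.png',s['color'][:,:,::-1]); 
    import pickle; pickle.dump(s,open(f'pics/{f}.pkl','wb')); return s
def load(f):
    import pickle; return pickle.load(open(f'pics/{f}.pkl','rb'))
def cam(s):
    f=240/np.tan(np.radians(s['fovy'])/2); K=np.array([[f,0,s['cx']],[0,f,s['cy']],[0,0,1.]])
    A=np.array(s['attitude'],float)
    from scipy.spatial.transform import Rotation as Ro
    R=A if A.shape==(3,3) else Ro.from_euler('xyz',A).as_matrix()
    return K,np.array(s['dist'],float),R,np.array(s['origin'],float)
def ray(s,uv):
    K,d,R,o=cam(s); p=cv2.undistortPoints(np.array(uv,float).reshape(-1,1,2),K,d).reshape(-1,2)
    v=np.c_[p[:,0],-p[:,1],-np.ones(len(p))]@R.T
    return o,v
def onz(s,uv,z):
    o,v=ray(s,uv); return o+v*((z-o[2])/v[:,2])[:,None]
def proj(s,P):
    K,d,R,o=cam(s); c=(np.array(P,float).reshape(-1,3)-o)@R; c=c*[1,-1,-1]
    return cv2.projectPoints(c.reshape(-1,1,3),np.zeros(3),np.zeros(3),K,d)[0].reshape(-1,2)
E
python3 - <<'E'
from h import *
for n in ['scene','side','wrist']:
    s=snap(n,n+'0'); print(n,s['fovy'],s['cx'],s['cy'],s['dist'],s['origin'],s['attitude'])
print(bot.state(),bot.tip_reach)
E
```

```text
pics
scene 49.326157424870225 322.1989514333955 236.14918441397796 [-0.14926524  0.          0.          0.          0.        ] [1.01376318 0.30313383 1.01168134] [0.55461528 0.00768344 2.15667367]
side 54.63836064996142 324.7176736074212 242.88376156080577 [-0.1058155  0.         0.         0.         0.       ] [ 0.1655775  -0.60258639  0.70893223] [ 0.83108296 -0.00547861 -0.59092809]
wrist 65.74508694756955 318.2741202333855 247.13242349167072 [-0.04282983  0.          0.          0.          0.        ] [0.09125153 0.57420726 0.38371047] [-0.29354296  0.00139115  1.26500012]
{'clock': 0.15, 'qpos': array([ 1.11449225e+00,  2.07236350e-01,  1.54256864e+00, -1.86483624e-06,
        1.39344038e+00, -1.50505202e-01]), 'joint_vel': array([ 8.75779299e-04, -8.22627151e-04, -4.93853773e-03, -1.02670463e-06,
       -1.18444415e-05, -6.75937430e-04]), 'effort': array([ 7.14782291e-04, -3.71311283e+01, -2.81814265e+01,  6.96979905e-02,
        3.27292015e-02, -9.60684179e-05]), 'ee_pos': array([0.17288079, 0.54783029, 0.22957772]), 'tool_rot': array([-1.72019121,  1.56914362, -2.02598975]), 'ft_force': array([-0.16966449,  0.44344145,  0.33903374]), 'moment': array([-0.0166642 , -0.01237776, -0.00306774]), 'finger_gap': 1.0026230081536875} 0.025
```

View pics/scene0.png

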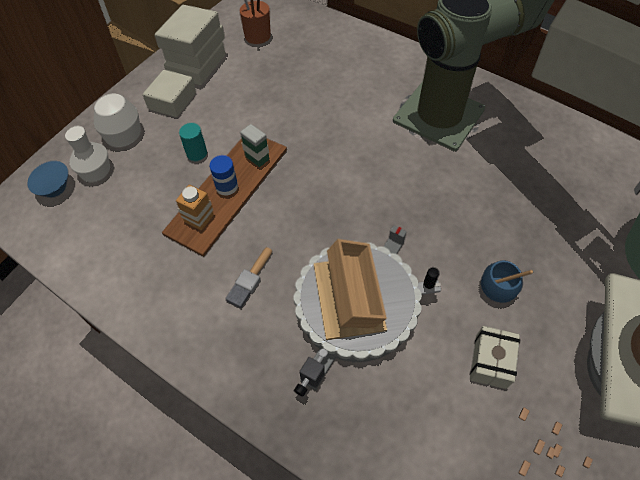

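View pics/side0.png

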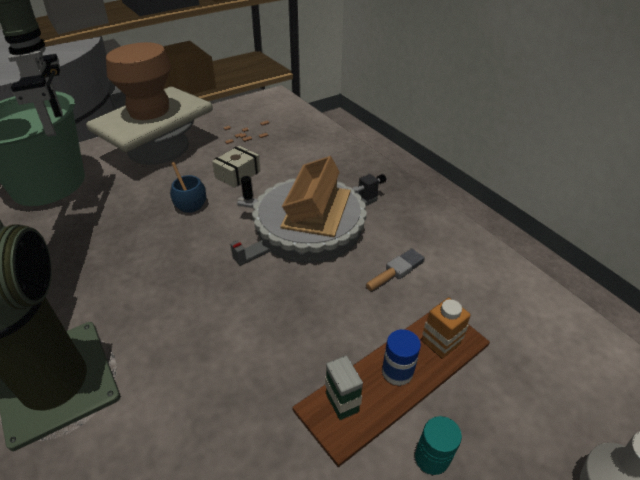

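View pics/wrist0.png

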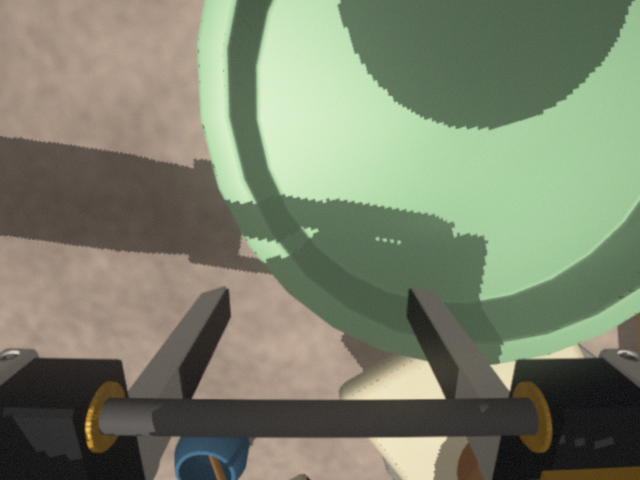

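```bash
python3 - <<'E'
from h import *
for n in ['scene','side']:
    s=load(n+'0'); im=s['color'][:,:,::-1]
    x0,y0,x1,y1=(280,215,520,395) if n=='scene' else (160,130,400,310)
    a=cv2.resize(np.ascontiguousarray(im[y0:y1,x0:x1]),None,fx=3.3,fy=3.3,interpolation=cv2.INTER_CUBIC); cv2.imwrite(f'pics/{n}c1.png',a)
    x0,y0,x1,y1=(150,110,310,260) if n=='scene' else (280,280,500,470)
    a=cv2.resize(np.ascontiguousarray(im[y0:y1,x0:x1]),None,fx=3.6 if n!='scene' else 4,fy=3.6 if n!='scene' else 4,interpolation=cv2.INTER_CUBIC)[:600]; cv2.imwrite(f'pics/{n}c2.png',a)
    h=cv2.cvtColor(im,cv2.COLOR_BGR2HSV); m=(((h[:,:,0]<6)|(h[:,:,0]>174))&(h[:,:,1]>150)&(h[:,:,2]>80)).astype(np.uint8)
    k,l,st,c=cv2.connectedComponentsWithStats(m); print(n,[(st[i].tolist(),c[i].round(1).tolist()) for i in range(1,k) if st[i,4]>4])
E
```

```text
scene [([396, 227, 5, 7, 19], [398.0, 230.1])]
side [([234, 243, 7, 4, 12], [236.9, 244.2])]
```

View pics/scenec1.png

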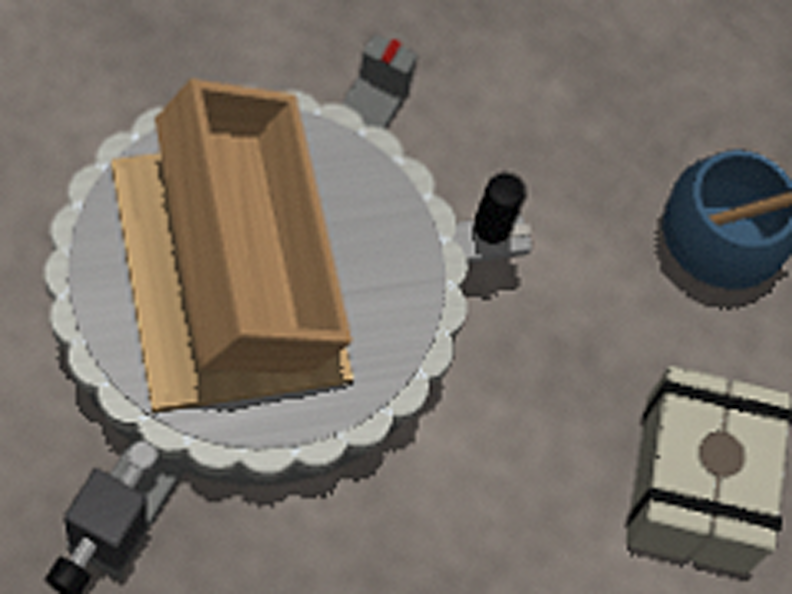

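View pics/sidec1.png

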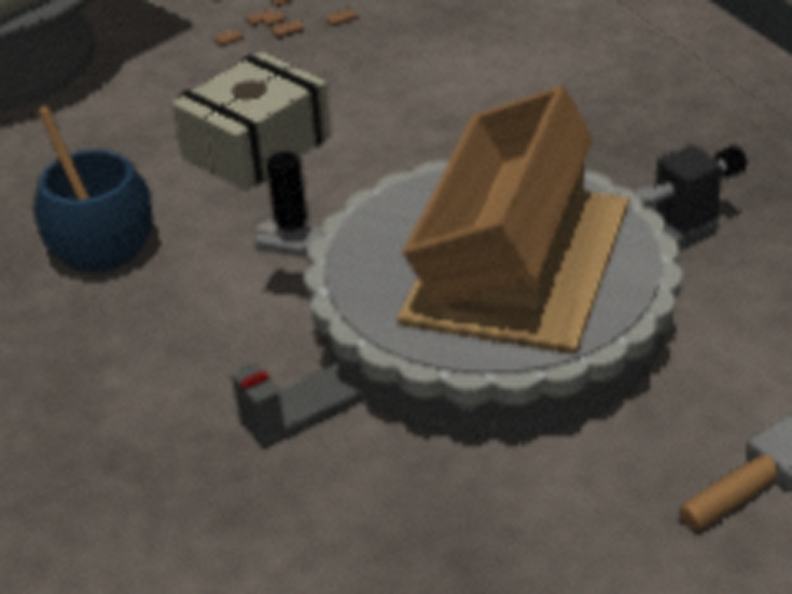

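View pics/scenec2.png

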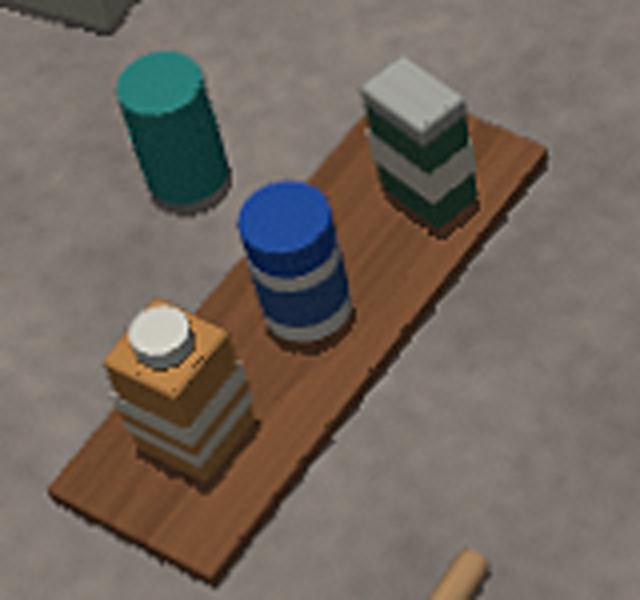

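View pics/sidec2.png

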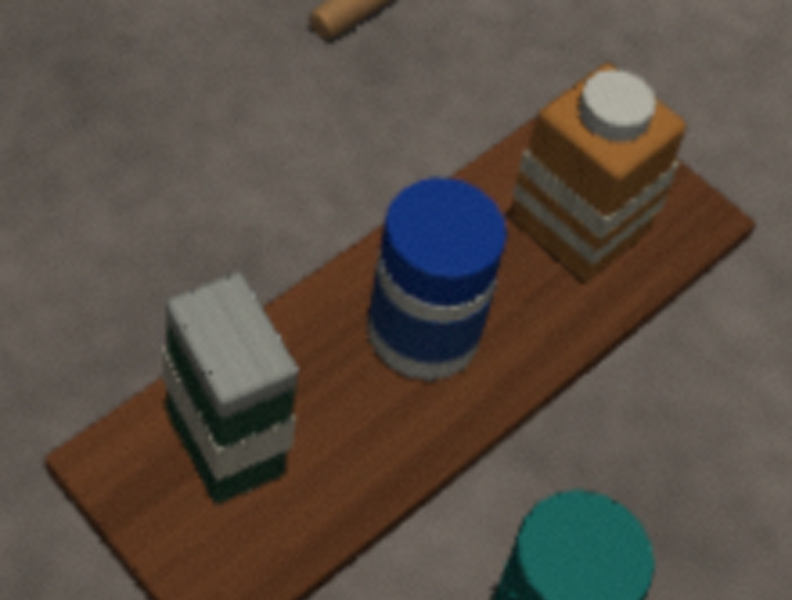

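```bash
cat >> h.py <<'E'
def tri(sa,ua,sb,ub):
    o1,v1=ray(sa,ua);o2,v2=ray(sb,ub);v1=v1[0]/np.linalg.norm(v1[0]);v2=v2[0]/np.linalg.norm(v2[0])
    A=np.c_[v1,-v2];t=np.linalg.lstsq(A,o2-o1,rcond=None)[0];p,q=o1+t[0]*v1,o2+t[1]*v2
    return (p+q)/2,np.linalg.norm(p-q)
def circ(P):
    x,y=P[:,0],P[:,1];a=np.linalg.lstsq(np.c_[2*x,2*y,np.ones(len(x))],x*x+y*y,rcond=None)[0]
    return a[:2],np.sqrt(a[2]+a[0]**2+a[1]**2)
E
python3 - <<'E'
from h import *
np.set_printoptions(precision=4,suppress=True)
a=load('scene0');b=load('side0')
c1=lambda p:np.array(p,float)/3.3+[280,215]
d1=lambda p:np.array(p,float)/3.3+[160,130]
c2=lambda p:np.array(p,float)/4+[150,110]
d2=lambda p:np.array(p,float)/3.6+[280,280]
rim=c1([(70,265),(445,268),(270,447),(130,400),(400,390),(395,148),(340,108),(85,180)])
C,r=circ(onz(a,rim,.056));print('disc',C,r)
m,e=tri(a,(398,230.1),b,(236.9,244.2));print('mark',m,e,'on z', onz(a,(398,230.1),.047),onz(b,(236.9,244.2),.047))
k,e=tri(a,c1((506,190)),b,d1((287,160)));print('knob',k,e, onz(a,c1((506,190)),.114),onz(b,d1((287,160)),.114))
for n,q in (('m',m),('k',k)):
    d=q[:2]-C;print(n,np.hypot(*d),np.arctan2(d[1],d[0]))
print('jar',tri(a,c2((287,213)),b,d2((445,227))),'bottle',tri(a,c2((161,331)),b,d2((620,98))))
T=onz(a,c2([(362,92),(404,58),(467,100),(423,135)]),.106);T2=onz(b,d2([(167,300),(237,275),(298,370),(222,405)]),.106)
for t in (T,T2): print('tin',t.mean(0),[ (np.hypot(*(t[(i+1)%4]-t[i])[:2]),np.arctan2(*(t[(i+1)%4]-t[i])[[1,0]])) for i in range(4)])
B=onz(a,c2([(108,363),(165,300),(233,345),(172,397)]),.102);B2=onz(b,d2([(540,115),(606,65),(685,127),(622,177)]),.102)
for t in (B,B2): print('bot',t.mean(0),[ (np.hypot(*(t[(i+1)%4]-t[i])[:2]),np.arctan2(*(t[(i+1)%4]-t[i])[[1,0]])) for i in range(4)])
w=onz(a,c2([(50,492),(215,585),(548,150)]),.014);print('board',w)
print('lip',onz(a,c1([(735,455)]),.055),onz(a,[(501,282)],.05),onz(a,[(268,252),(235,300)],.01))
E
```

```text
disc [0.5981 0.1051] 0.11847021112396311
mark [0.4158 0.0967 0.047 ] 1.68542026776447e-05 on z [[0.4158 0.0967 0.047 ]] [[0.4158 0.0967 0.047 ]]
knob [0.5055 0.2159 0.1124] 0.003146991761789819 [[0.5049 0.2169 0.114 ]] [[0.5054 0.212  0.114 ]]
m 0.18250598737873017 -3.0957706248282446
k 0.14443238156447818 2.266646850841582
jar (array([ 0.5115, -0.3142,  0.1007]), np.float64(0.003310011923022036)) bottle (array([ 0.6194, -0.3112,  0.1132]), np.float64(0.0032302766197524454))
tin [ 0.4038 -0.3034  0.106 ] [(np.float64(0.03531337304726794), np.float64(3.0279274470748656)), (np.float64(0.052633141767792095), np.float64(1.4422474838677226)), (np.float64(0.03601004431454972), np.float64(-0.13959511623339552)), (np.float64(0.05171451700165125), np.float64(-1.7128502137172559))]
tin [ 0.4004 -0.3099  0.106 ] [(np.float64(0.03223341852615789), np.float64(-0.19386932314027128)), (np.float64(0.051299609742213224), np.float64(-1.6898684238700599)), (np.float64(0.03501137754301986), np.float64(3.0194670577917107)), (np.float64(0.053678094140921014), np.float64(1.398270638300426))]
bot [ 0.6211 -0.3045  0.102 ] [(np.float64(0.04967742133498073), np.float64(-3.1002978412106272)), (np.float64(0.052379832551185085), np.float64(1.5166725583383265)), (np.float64(0.0448215602091319), np.float64(-0.12218581848968775)), (np.float64(0.04484909070271606), np.float64(-1.5191767404637748))]
bot [ 0.6169 -0.3145  0.102 ] [(np.float64(0.04817713190638967), np.float64(0.09808603890938837)), (np.float64(0.04870566378841888), np.float64(-1.4946045353029227)), (np.float64(0.045636460342646436), np.float64(-3.0558819495357605)), (np.float64(0.04815192329492347), np.float64(1.699579157644508))]
board [[ 0.697  -0.3558  0.014 ]
 [ 0.6907 -0.2353  0.014 ]
 [ 0.3324 -0.2649  0.014 ]]
lip [[0.5536 0.4074 0.055 ]] [[0.4105 0.3414 0.05  ]] [[ 0.6015 -0.124   0.01  ]
 [ 0.7342 -0.1126  0.01  ]]
```

```bash
python3 - <<'E'
from h import *
np.set_printoptions(precision=4,suppress=True)
a=load('scene0');b=load('side0')
c1=lambda p:np.array(p,float)/3.3+[280,215]
d1=lambda p:np.array(p,float)/3.3+[160,130]
P=onz(a,c1([(112,160),(155,410),(352,380)]),.060);print(P,np.arctan2(*(P[0]-P[1])[[1,0]]),np.linalg.norm(P[0]-P[1]))
Q=onz(b,d1([(400,322),(578,349),(629,197)]),.060);print(Q,np.arctan2(*(Q[1]-Q[2])[[1,0]]))
# rim corners triangulated: scene near corner, etc
for n,u,v in (('A hi-near robot',(195,82),(533,233)),):pass
rimS=c1([(195,82),(297,95),(350,338),(240,333)]);rimD=d1([(505,228),(405,250),(478,122),(560,90)])
for u,v in zip(rimS,rimD): print(tri(a,u,b,v))
E
```

```text
[[ 0.5916 -0.0064  0.06  ]
 [ 0.7154  0.1074  0.06  ]
 [ 0.6365  0.194   0.06  ]] -2.398633164212157 0.1681150380486513
[[ 0.5139  0.0782  0.06  ]
 [ 0.5955 -0.0077  0.06  ]
 [ 0.7204  0.1076  0.06  ]] -2.396174719792444
(array([0.5626, 0.0314, 0.1465]), np.float64(0.006441787748734993))
(array([0.5198, 0.0794, 0.1166]), np.float64(0.0039071537574764375))
(array([0.6385, 0.1846, 0.1122]), np.float64(0.005809399094225896))
(array([0.6806, 0.1394, 0.1468]), np.float64(6.594400917679629e-05))
```

```bash
cat >> h.py <<'E'
from scipy.spatial.transform import Rotation as Ro
def st():
    s=bot.state();R=Ro.from_euler('xyz',s['tool_rot']).as_matrix();y=R[:,1]
    print('t',round(s['clock'],2),'tcp',s['ee_pos'].round(4),'jaw yaw',round(float(np.arctan2(y[1],y[0])),3),'q6',s['qpos'][5].round(3),'F',s['ft_force'].round(1),'gap',round(s['finger_gap']*94,1)); return s
E
python3 -c "
from h import *
s=st();print(Ro.from_euler('xyz',s['tool_rot']).as_matrix().round(3))"
```

```text
t 0.15 tcp [0.1729 0.5478 0.2296] jaw yaw 1.265 q6 -0.151 F [-0.2  0.4  0.3] gap 94.2
[[-0.001  0.301  0.954]
 [-0.001  0.954 -0.301]
 [-1.    -0.002 -0.   ]]
```

```bash
python3 -m crank '[[0.035,-0.035,0,-0.11],[0.035,-0.035,0,-0.11],[0.035,-0.035,0,-0.11],[0.035,-0.035,0,-0.11],[0.035,-0.035,0,-0.11]]' 0.3 20
python3 -m crank '[[0.035,-0.035,0,0],[0.035,-0.035,0,0],[0.035,-0.035,0,0],[0.035,-0.035,0,0],[0.017,-0.018,0,0]]'
python3 -c "
from h import *
st();snap('wrist','w1')"
```

```text
clock: 0.65
ee_pos: [0.3489, 0.3717, 0.2302]
tool_rot: [-1.732, 1.571, -2.592]
ft_force: [0.2, -0.0, 0.5]
finger_gap: 0.654
clock: 1.15
ee_pos: [0.5074, 0.2122, 0.2302]
tool_rot: [-0.159, 1.57, -1.018]
ft_force: [-0.1, 0.0, 0.3]
finger_gap: 0.654
t 1.15 tcp [0.5074 0.2122 0.2302] jaw yaw 0.712 q6 -0.472 F [-0.1  0.   0.3] gap 61.4
```

View pics/w1.png

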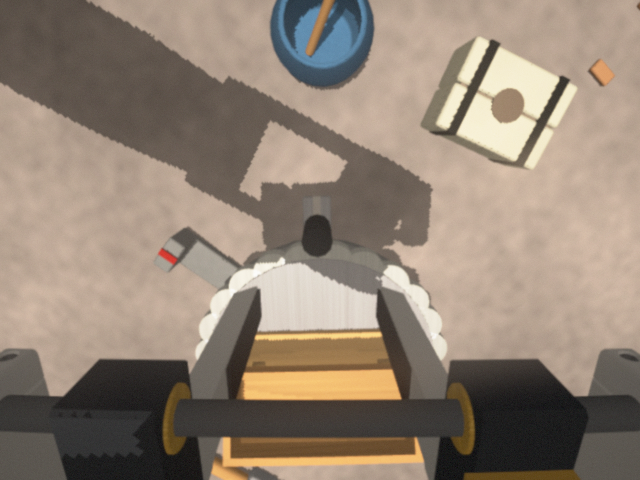

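```bash
python3 - <<'E'
from h import *
np.set_printoptions(precision=4,suppress=True)
s=load('w1')
print(onz(s,[(317,243)],.114),onz(s,[(317,222)],.06),onz(s,[(167,256)],.047),onz(s,[(233,462),(415,459)],.146),s['origin'])
E
```

```text
[[0.5019 0.2171 0.114 ]] [[0.4992 0.2199 0.06  ]] [[0.4135 0.0979 0.047 ]] [[0.5666 0.035  0.146 ]
 [0.6789 0.136  0.146 ]] [0.4511 0.2773 0.3844]
```

```bash
python3 -m crank '[[-0.003,0.003,-0.045,0],[0,0,-0.045,0],[0,0,-0.039,0],[0,0,0,0],[0,0,0,0]]'
python3 -m crank '[[0,0,0,0],[0,0,0,0],[0,0,0,0],[0,0,0,0],[0,0,0,0]]' -1 25
python3 -c "
from h import *
st()"
```

```text
clock: 1.7
ee_pos: [0.5015, 0.2185, 0.1013]
tool_rot: [-2.098, 1.569, -2.954]
ft_force: [0.6, -0.1, 0.8]
finger_gap: 0.654
clock: 2.2
ee_pos: [0.5016, 0.2177, 0.1021]
tool_rot: [-1.358, 1.569, -2.213]
ft_force: [-6.2, -6.2, 6.4]
finger_gap: 0.26
t 2.2 tcp [0.5016 0.2177 0.1021] jaw yaw 0.715 q6 -0.463 F [-6.2 -6.2  6.4] gap 24.4
```

```bash
python3 - <<'E'
import numpy as np
C=np.array([.6035,.104]);p=np.array([.5016,.2177])
for i in range(1,11):
    t=2.301+.0875*i;q=C+max(.148,.1527-.0012*i)*np.array([np.cos(t),np.sin(t)]);print((q-p).round(4),q.round(4));p=q
E
```

```text
[-0.0086 -0.0101] [0.493  0.2076]
[-0.0077 -0.0108] [0.4853 0.1968]
[-0.0067 -0.0113] [0.4786 0.1855]
[-0.0057 -0.0117] [0.473  0.1737]
[-0.0056 -0.0117] [0.4674 0.1621]
[-0.0046 -0.0121] [0.4628 0.1499]
[-0.0035 -0.0125] [0.4593 0.1375]
[-0.0024 -0.0127] [0.457  0.1247]
[-0.0013 -0.0129] [0.4557 0.1119]
[-0.0001 -0.0129] [0.4556 0.0989]
```

```bash
python3 -m crank '[[-0.0086,-0.0101,0,0.0875],[-0.0077,-0.0108,0,0.0875],[-0.0067,-0.0113,0,0.0875],[-0.0057,-0.0117,0,0.0875],[-0.0056,-0.0117,0,0.0875]]'
python3 -m crank '[[-0.0046,-0.0121,0,0.0875],[-0.0035,-0.0125,0,0.0875],[-0.0024,-0.0127,0,0.0875],[-0.0013,-0.0129,0,0.0875],[-0.0001,-0.0129,0,0.0875]]'
python3 -c "
from h import *
st();snap('scene','s2')
s=load('s2');cv2.imwrite('pics/s2c.png',cv2.resize(np.ascontiguousarray(s['color'][190:390,260:500,::-1]),None,fx=3,fy=3,interpolation=cv2.INTER_CUBIC))"
```

```text
clock: 2.7
ee_pos: [0.4661, 0.168, 0.102]
tool_rot: [2.167, 1.559, 1.751]
ft_force: [-2.9, 20.6, 0.6]
finger_gap: 0.249
clock: 3.2
ee_pos: [0.4531, 0.1022, 0.1019]
tool_rot: [2.389, 1.563, 2.413]
ft_force: [-8.4, 4.3, 9.6]
finger_gap: 0.249
t 3.2 tcp [0.4531 0.1022 0.1019] jaw yaw 1.595 q6 -1.566 F [-8.4  4.3  9.6] gap 23.4
```

View pics/s2c.png

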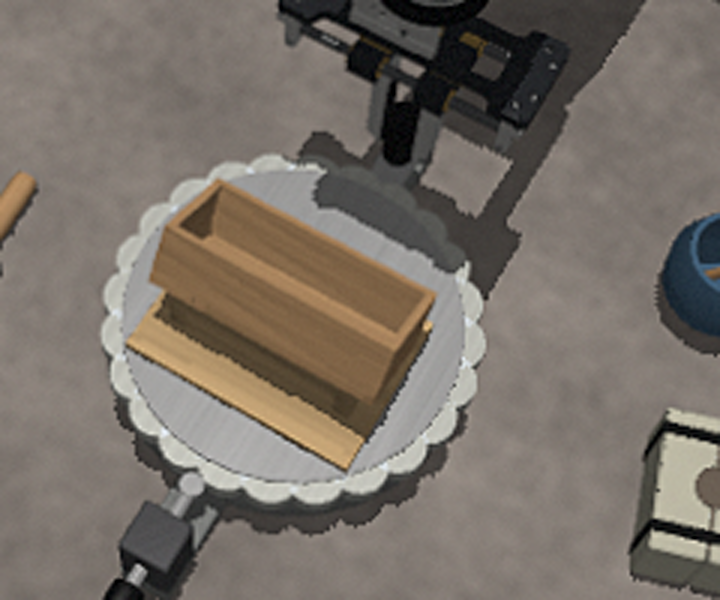

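```bash
python3 -m crank '[[0,0,0,0],[0,0,0,0],[0,0,0,0],[0,0,0,0],[0,0,0.02,0]]' 0.3
python3 -m crank '[[0,0,0.04,0],[0,0,0.045,0],[0,0,0.03,0],[0,0,0,0],[0,0,0,0]]'
python3 -c "
from h import *
st();snap('scene','s3');snap('side','d3');snap('wrist','w3')
for f,r in (('s3',(190,390,260,500)),('d3',(120,320,160,400))):
  s=load(f);cv2.imwrite('pics/%sc.png'%f,cv2.resize(np.ascontiguousarray(s['color'][r[0]:r[1],r[2]:r[3],::-1]),None,fx=3,fy=3,interpolation=cv2.INTER_CUBIC))"
```

```text
clock: 3.75
ee_pos: [0.4535, 0.0996, 0.1191]
tool_rot: [-3.141, 1.564, -3.121]
ft_force: [-0.4, 0.2, -0.8]
finger_gap: 0.632
clock: 4.25
ee_pos: [0.4563, 0.0997, 0.2368]
tool_rot: [0.015, 1.569, 0.035]
ft_force: [-0.8, -0.2, -0.5]
finger_gap: 0.646
t 4.25 tcp [0.4563 0.0997 0.2368] jaw yaw 1.59 q6 -1.561 F [-0.8 -0.2 -0.5] gap 60.7
```

View pics/s3c.png

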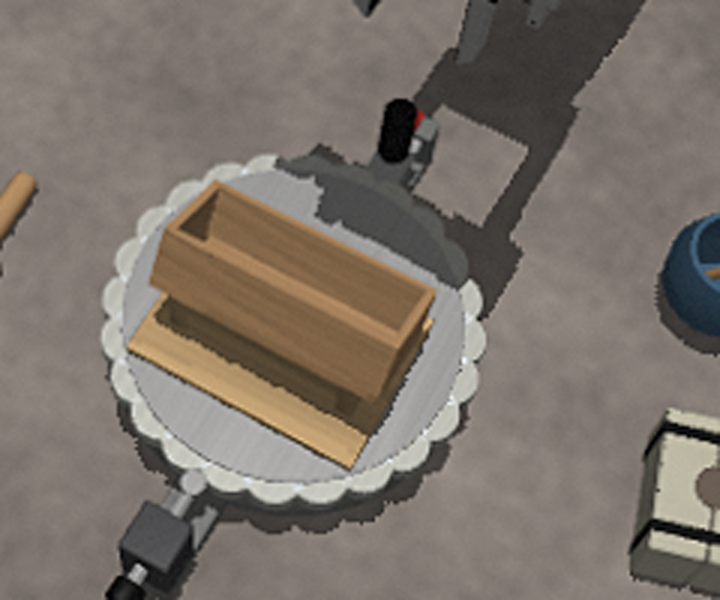

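View pics/d3c.png

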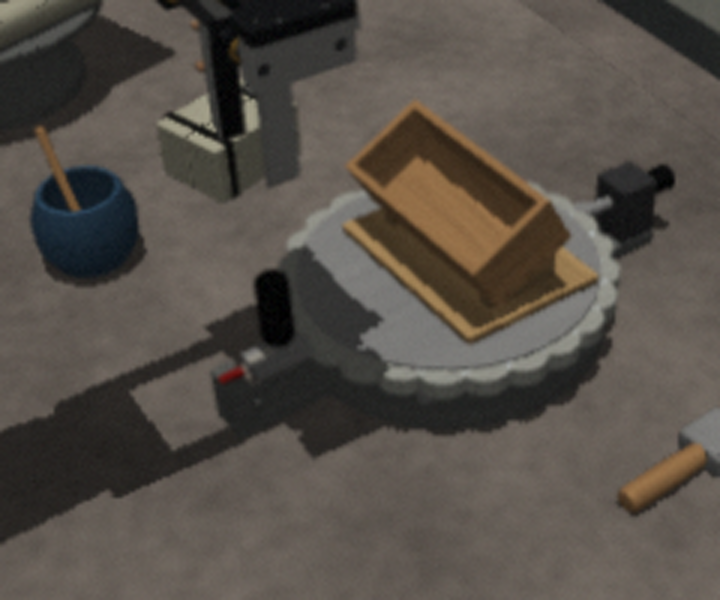

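View pics/w3.png

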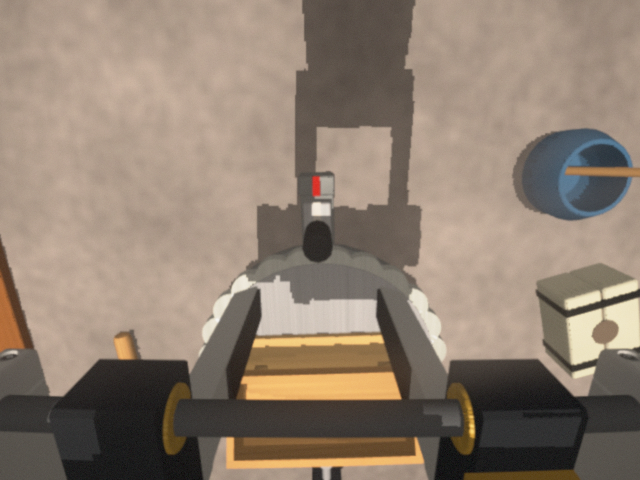

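```bash
python3 - <<'E'
from h import *
np.set_printoptions(precision=4,suppress=True)
a=load('s3');b=load('d3');w=load('w3')
c=lambda p:np.array(p,float)/3+[260,190]
d=lambda p:np.array(p,float)/3+[160,120]
print('ptr',onz(w,[(320,209)],.06),'mark',onz(w,[(316,186)],.047),'knob',onz(w,[(318,243)],.114))
# high rim outer corners: scene (163,228)?,(390,345); low (220,182),(434,293)
for n,u,v in (('lo-right(y-)',(220,182),(473,275)),('lo y+',(434,293),(349,167)),('hi y+',(391,347),(416,103)),('hi y-',(163,228),(545,203))):
    print(n,tri(a,c(u),b,d(v)))
P=onz(a,c([(129,346),(353,468)]),.06);Q=onz(b,d([(470,338),(597,275)]),.06);print('base',P,Q)
W=onz(w,[(228,468),(427,466)],.146);print(W)
P=np.r_[P];print(np.arctan2(*(P[1]-P[0])[[1,0]])-np.pi/2)
E
```

```text
ptr [[0.4324 0.1016 0.06  ]] mark [[0.4135 0.0976 0.047 ]] knob [[0.4487 0.1001 0.114 ]]
lo-right(y-) (array([0.5716, 0.0259, 0.1135]), np.float64(0.003626528792522246))
lo y+ (array([0.5652, 0.1852, 0.1145]), np.float64(0.0017081585875695676))
hi y+ (array([0.6272, 0.1861, 0.1486]), np.float64(0.00018727000604906271))
hi y- (array([0.6342, 0.0264, 0.1482]), np.float64(0.001441394981919808))
base [[0.6821 0.0285 0.06  ]
 [0.6739 0.1958 0.06  ]] [[0.5684 0.0221 0.06  ]
 [0.6866 0.0297 0.06  ]]
[[0.6399 0.0272 0.146 ]
 [0.6349 0.1964 0.146 ]]
0.049226107194774604
```

```bash
python3 -m crank '[[0.0055,-0.0414,0,-0.149],[0.0055,-0.0414,0,-0.149],[0.0055,-0.0414,0,-0.149],[0.0055,-0.0414,0,-0.149],[0.0055,-0.0414,0,-0.149]]' 0.8
python3 -m crank '[[0.0055,-0.0414,0,-0.149],[0.0055,-0.0414,0,-0.149],[0.0055,-0.0414,0,-0.149],[0.0055,-0.0414,0,-0.149],[0.0055,-0.0414,0,-0.149]]'
python3 -c "
from h import *
st();snap('wrist','w4')"
```

```text
clock: 4.9
ee_pos: [0.4824, -0.1086, 0.2345]
tool_rot: [-2.853, 1.567, 2.698]
ft_force: [0.6, 0.5, 0.3]
finger_gap: 0.9
clock: 5.4
ee_pos: [0.51, -0.3154, 0.234]
tool_rot: [-2.411, 1.567, 2.395]
ft_force: [-0.4, 0.3, 0.9]
finger_gap: 0.904
t 5.4 tcp [ 0.51   -0.3154  0.234 ] jaw yaw 0.094 q6 -0.792 F [-0.4  0.3  0.9] gap 84.9
```

View pics/w4.png

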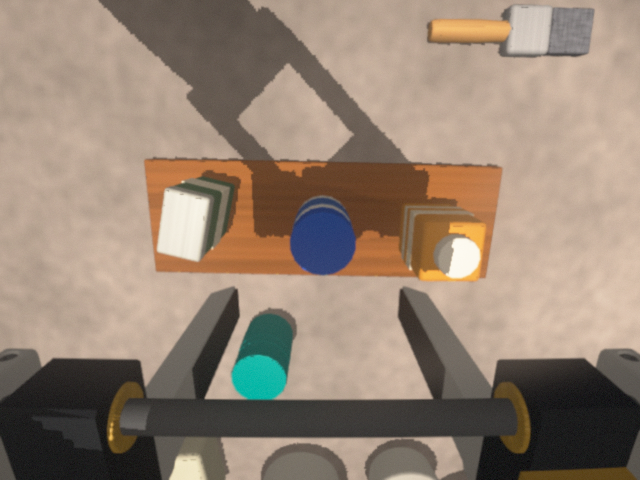

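```bash
python3 - <<'E'
from h import *
np.set_printoptions(precision=4,suppress=True)
w=load('w4')
im=w['color'][:,:,::-1];cv2.imwrite('pics/w4c.png',cv2.resize(np.ascontiguousarray(im[150:300,140:500]),None,fx=2.2,fy=2.2,interpolation=cv2.INTER_CUBIC))
print('jar',onz(w,[(323,242)],.102),'cap',onz(w,[(459,257)],.116),'turq',onz(w,[(260,372)],.088))
e=lambda p:np.arctan2(*(p[1]-p[0])[[1,0]])
print('board',e(onz(w,[(147,160),(502,168)],.014)),onz(w,[(147,160),(502,168),(155,271),(488,278)],.014))
E
```

```text
jar [[ 0.5125 -0.3114  0.102 ]] cap [[ 0.6182 -0.3095  0.116 ]] turq [[ 0.4661 -0.4481  0.088 ]]
board 0.07192666457863914 [[ 0.3331 -0.2681  0.014 ]
 [ 0.6865 -0.2426  0.014 ]
 [ 0.3376 -0.3858  0.014 ]
 [ 0.6985 -0.3597  0.014 ]]
```

View pics/w4c.png

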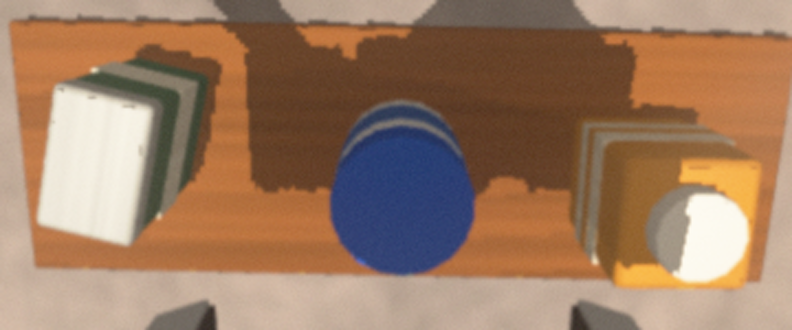

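```bash
python3 - <<'E'
from h import *
np.set_printoptions(precision=4,suppress=True)
w=load('w4');c=lambda p:np.array(p,float)/2.2+[140,150]
for n,P,z in (('tin',[(57,82),(155,98),(130,244),(38,222)],.106),('bot',[(625,155),(761,161),(746,286),(613,286)],.102)):
    p=onz(w,c(P),z);d=np.roll(p,-1,0)-p;print(n,p.mean(0),np.hypot(d[:,0],d[:,1]),np.arctan2(d[:,1],d[:,0]))
E
python3 -m crank '[[0.001,0.0015,-0.04,0],[0.001,0.0015,-0.045,0],[0,0,-0.045,0],[0,0,-0.016,0],[0,0,0,0]]'
python3 -m crank '[[0,0,0,0],[0,0,0,0],[0,0,0,0],[0,0,0,0],[0,0,0,0]]' -1 20
python3 -c "
from h import *
st()"
```

```text
tin [ 0.4015 -0.3061  0.106 ] [0.0344 0.0554 0.0343 0.0526] [-0.0733 -1.7267  2.9872  1.4152]
bot [ 0.6176 -0.3095  0.102 ] [0.0498 0.0485 0.0508 0.0505] [ 0.052  -1.4656 -3.0499  1.6562]
clock: 5.95
ee_pos: [0.5102, -0.309, 0.0861]
tool_rot: [-2.358, 1.561, 2.455]
ft_force: [-0.5, 0.4, 1.4]
finger_gap: 0.896
clock: 6.45
ee_pos: [0.5136, -0.3122, 0.0922]
tool_rot: [0.628, 1.568, -0.843]
ft_force: [-0.7, 0.4, 4.4]
finger_gap: 0.573
t 6.45 tcp [ 0.5136 -0.3122  0.0922] jaw yaw 0.1 q6 -0.79 F [-0.7  0.4  4.4] gap 53.8
```

```bash
python3 -m crank '[[0,0,0.02,0],[0,0.01,0.03,0],[0,0.04,0.01,-0.02],[0,0.04,-0.03,0],[0,0.008,-0.03,0]]'
python3 -m crank '[[0,0,-0.007,0],[0,0,0,0],[0,0,0,0],[0,0,0,0],[0,0,0,0]]'
python3 -c "
from h import *
st();snap('scene','s5');snap('side','d5')
a=load('s5')['color'][100:260,150:390,::-1];b=load('d5')['color'][250:450,280:520,::-1]
cv2.imwrite('pics/x5.png',np.hstack([cv2.resize(a,(400,300)),cv2.resize(b,(400,300))]))"
```

```text
clock: 6.95
ee_pos: [0.5134, -0.21, 0.0911]
tool_rot: [1.791, 1.569, 0.303]
ft_force: [-0.4, -0.7, -3.4]
finger_gap: 0.569
clock: 7.45
ee_pos: [0.5139, -0.2148, 0.0849]
tool_rot: [0.924, 1.568, -0.568]
ft_force: [0.4, -0.1, -1.6]
finger_gap: 0.568
t 7.45 tcp [ 0.5139 -0.2148  0.0849] jaw yaw 0.079 q6 -0.63 F [ 0.4 -0.1 -1.6] gap 53.4
```

View pics/x5.png

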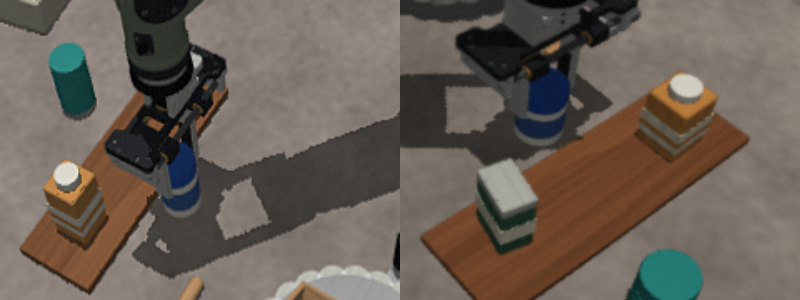

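```bash
python3 -m crank '[[0,-0.01,0,0],[0,-0.01,0,0],[0,-0.008,0,0],[0,-0.008,0,0],[0,-0.007,0,0]]'
python3 -c "
from h import *
st();snap('scene','s6');snap('side','d6')
a=load('s6')['color'][100:260,150:390,::-1];b=load('d6')['color'][250:450,280:520,::-1]
cv2.imwrite('pics/x6.png',np.hstack([cv2.resize(a,(400,300)),cv2.resize(b,(400,300))]))"
```

```text
clock: 8.05
ee_pos: [0.5138, -0.2573, 0.0841]
tool_rot: [1.338, 1.569, -0.153]
ft_force: [1.7, 3.2, 1.4]
finger_gap: 0.57
t 8.05 tcp [ 0.5138 -0.2573  0.0841] jaw yaw 0.08 q6 -0.695 F [1.7 3.2 1.4] gap 53.6
```

View pics/x6.png

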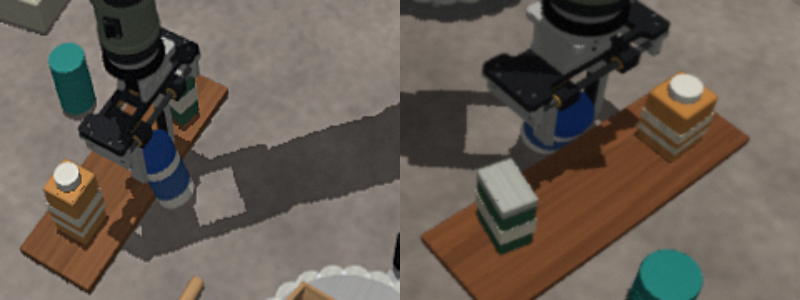

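```bash
python3 -m crank '[[0,0.003,0.035,0],[0.003,0.02,0.04,-0.14],[0.004,0.038,0.015,-0.147],[0.004,0.038,0.015,-0.147],[0.004,0.038,0.015,-0.147]]' - 30
python3 -m crank '[[0.004,0.038,0.015,-0.147],[0.004,0.038,0.015,-0.147],[0.004,0.038,0.005,-0.147],[0.004,0.038,0,-0.147],[0.004,0.038,0,-0.147]]'
python3 -c "
from h import *
st();snap('side','d7')
cv2.imwrite('pics/x7.png',cv2.resize(load('d7')['color'][100:400,150:550,::-1],(800,600)))"
```

```text
clock: 8.65
ee_pos: [0.5274, -0.1193, 0.2035]
tool_rot: [0.153, 1.568, -1.926]
ft_force: [1.0, 0.4, -2.6]
finger_gap: 0.571
clock: 9.15
ee_pos: [0.5479, 0.071, 0.2381]
tool_rot: [1.371, 1.568, -1.442]
ft_force: [0.2, 0.9, -2.0]
finger_gap: 0.573
t 9.15 tcp [0.5479 0.071  0.2381] jaw yaw -1.242 q6 1.216 F [ 0.2  0.9 -2. ] gap 53.8
```

View pics/x7.png

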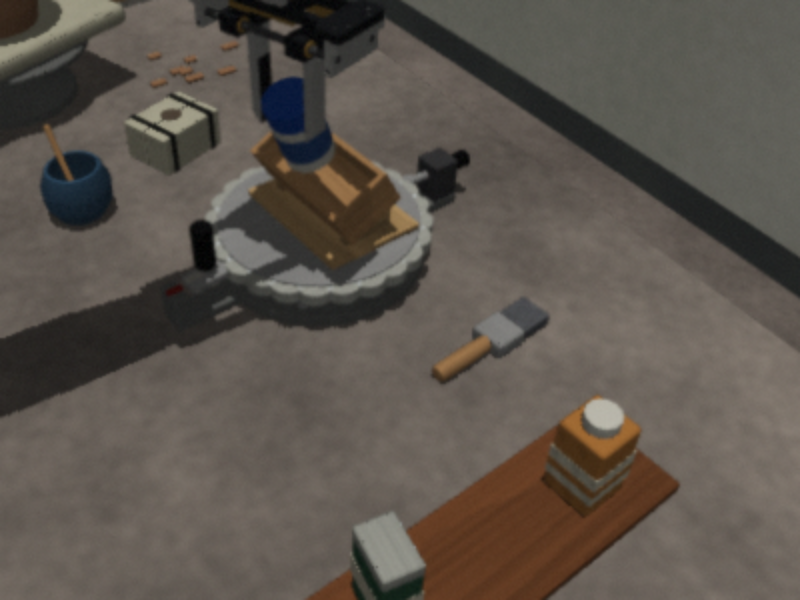

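```bash
python3 -m crank '[[0.004,0.041,0,-0.144],[0.003,0.04,0,-0.143],[0,0,0,0],[0,0,0,0],[0,0,0,0]]'
python3 -c "
from h import *
st();snap('side','d8');snap('scene','s8')
a=load('s8')['color'][190:390,260:500,::-1];b=load('d8')['color'][100:300,180:420,::-1]
cv2.imwrite('pics/x8a.png',cv2.resize(a,(720,600)));cv2.imwrite('pics/x8b.png',cv2.resize(b,(720,600)))"
```

```text
clock: 9.7
ee_pos: [0.5548, 0.1503, 0.2378]
tool_rot: [1.033, 1.569, -2.06]
ft_force: [-0.3, 0.4, -2.0]
finger_gap: 0.567
t 9.7 tcp [0.5548 0.1503 0.2378] jaw yaw -1.523 q6 1.638 F [-0.3  0.4 -2. ] gap 53.3
```

View pics/x8a.png

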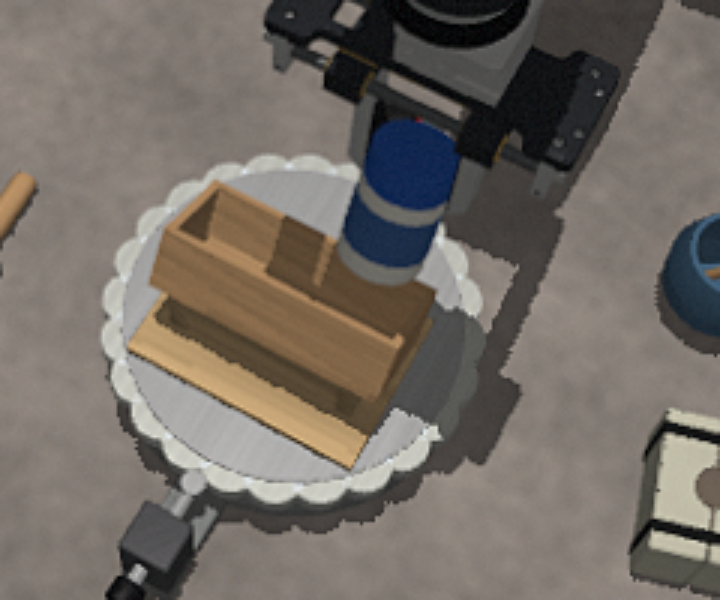

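View pics/x8b.png

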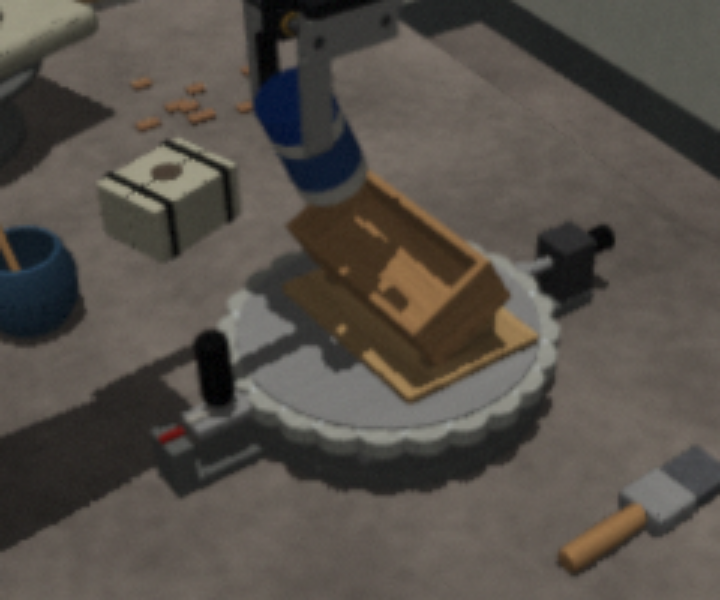

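```bash
cat >> h.py <<'E'
def axis(sa,A,sb,B):
    o1,v1=ray(sa,A);o2,v2=ray(sb,B);n1=np.cross(*v1);n2=np.cross(*v2);d=np.cross(n1,n2);d/=np.linalg.norm(d);d*=np.sign(d[2])
    p=np.linalg.lstsq(np.array([n1,n2,d]),np.array([n1@o1,n2@o2,0]),rcond=None)[0]
    return d,p
E
python3 - <<'E'
from h import *
a=load('s8');b=load('d8');c=lambda p:np.array(p,float)/3+[260,190];e=lambda p:np.array(p,float)/3+[180,100]
d,p=axis(a,c([(414,158),(383,252)]),b,e([(291,104),(332,185)]))
print(d,np.degrees(np.arccos(d[2])));g=p+d*((.232-p[2])/d[2]);print(g)
E
```

```text
[-0.36848217 -0.04170683  0.92869878] 21.767120717819036
[0.55886286 0.15040384 0.232     ]
```

```bash
python3 -m crank '[[0.009,0.0005,-0.022,-0.005],[0.008,0,-0.022,0],[0,0,0,0],[0,0,0,0],[0,0,0,0]]'
python3 -c "
from h import *
st();snap('side','d9');snap('scene','s9')
a=load('s9')['color'][190:390,260:500,::-1];b=load('d9')['color'][100:300,180:420,::-1]
cv2.imwrite('pics/x9a.png',np.hstack([cv2.resize(a,(400,333)),cv2.resize(b,(400,333))]))"
```

```text
clock: 10.3
ee_pos: [0.5725, 0.1516, 0.1955]
tool_rot: [3.087, 1.569, -0.012]
ft_force: [-0.0, -1.1, -2.5]
finger_gap: 0.565
t 10.3 tcp [0.5725 0.1516 0.1955] jaw yaw -1.529 q6 1.642 F [-0.  -1.1 -2.5] gap 53.2
```

View pics/x9a.png

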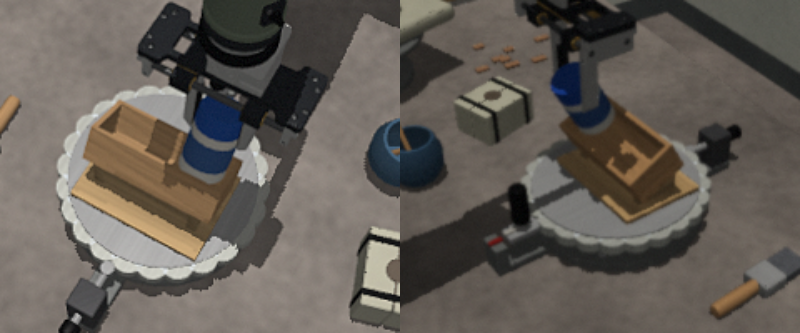

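```bash
python3 -c "
from h import *
a=load('s9')['color'][230:350,300:460,::-1];b=load('d9')['color'][130:250,240:400,::-1]
cv2.imwrite('pics/x9b.png',np.hstack([cv2.resize(a,(400,300),interpolation=2),cv2.resize(b,(400,300),interpolation=2)]))"
```

```text
(no output)
```

View pics/x9b.png

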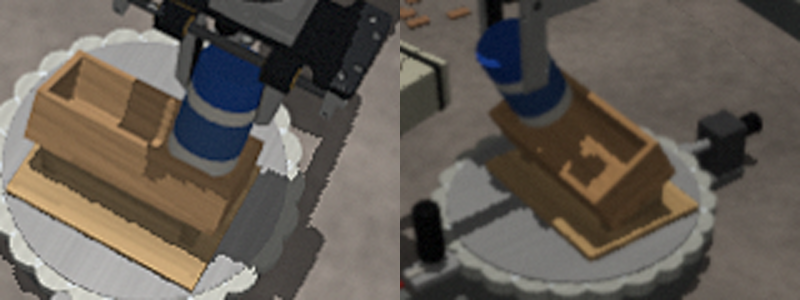

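```bash
python3 -m crank '[[0.004,0,-0.0085,0],[0.004,0,-0.0085,0],[0,0,0,0],[0,0,0,0],[0,0,0,0]]'
python3 -c "
from h import *
st();snap('side','d10');snap('scene','s10')
a=load('s10')['color'][230:350,300:460,::-1];b=load('d10')['color'][130:250,240:400,::-1]
cv2.imwrite('pics/x10b.png',np.hstack([cv2.resize(a,(400,300),interpolation=2),cv2.resize(b,(400,300),interpolation=2)]))"
```

```text
clock: 10.9
ee_pos: [0.5802, 0.1522, 0.1775]
tool_rot: [-3.033, 1.57, 0.152]
ft_force: [-0.1, 0.4, -2.9]
finger_gap: 0.57
t 10.9 tcp [0.5802 0.1522 0.1775] jaw yaw -1.528 q6 1.64 F [-0.1  0.4 -2.9] gap 53.6
```

View pics/x10b.png

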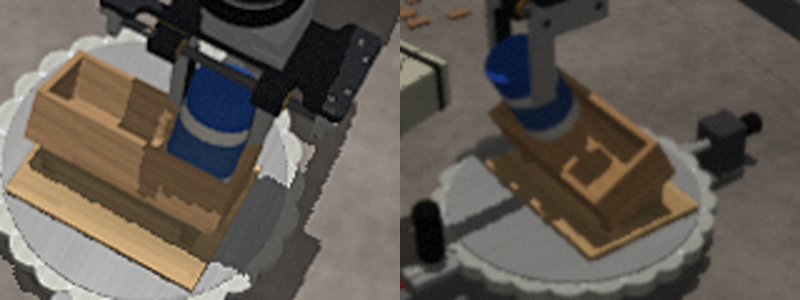

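```bash
python3 -m crank '[[0.001,0,-0.004,0],[0.001,0,-0.004,0],[0,0,-0.004,0],[0,0,0,0],[0,0,0,0]]' - 20
python3 -c "
from h import *
st()"
```

```text
clock: 11.5
ee_pos: [0.5817, 0.1521, 0.1651]
tool_rot: [0.102, 1.57, -2.996]
ft_force: [0.6, -0.6, -2.5]
finger_gap: 0.572
t 11.5 tcp [0.5817 0.1521 0.1651] jaw yaw -1.528 q6 1.64 F [ 0.6 -0.6 -2.5] gap 53.8
```

No contact yet; keep lowering in small steps.

```bash
python3 -m crank '[[0.001,0,-0.003,0],[0.001,0,-0.003,0],[0,0,0,0],[0,0,0,0],[0,0,0,0]]' - 20
python3 -c "
from h import *
st();snap('side','d11');snap('scene','s11')
a=load('s11')['color'][230:350,300:460,::-1];b=load('d11')['color'][130:250,240:400,::-1]
cv2.imwrite('pics/x11b.png',np.hstack([cv2.resize(a,(400,300),interpolation=2),cv2.resize(b,(400,300),interpolation=2)]))"
```

```text
clock: 12.0
ee_pos: [0.5827, 0.1519, 0.1633]
tool_rot: [0.373, 1.568, -2.726]
ft_force: [-11.7, -2.1, 15.8]
finger_gap: 0.569
t 12.0 tcp [0.5827 0.1519 0.1633] jaw yaw -1.527 q6 1.639 F [-11.7  -2.1  15.8] gap 53.5
```

View pics/x11b.png

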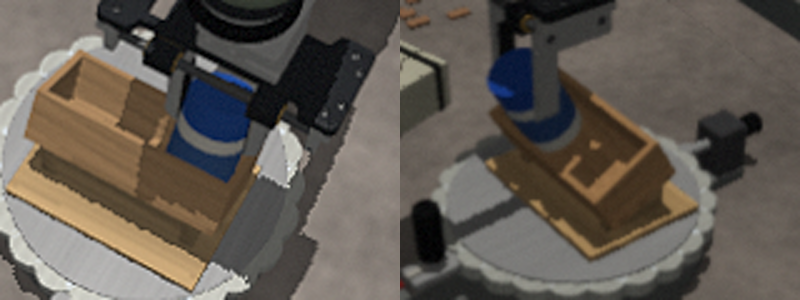

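```bash
python3 -m crank '[[-0.002,0,-0.0015,0],[-0.002,0,-0.0015,0],[-0.002,0,-0.001,0],[0,0,0,0],[0,0,0,0]]' - 8
python3 -c "
from h import *
st();snap('side','d12');snap('scene','s12')
a=load('s12')['color'][230:350,300:460,::-1];b=load('d12')['color'][130:250,240:400,::-1]
cv2.imwrite('pics/x12b.png',np.hstack([cv2.resize(a,(400,300),interpolation=2),cv2.resize(b,(400,300),interpolation=2)]))"
```

```text
clock: 12.6
ee_pos: [0.5804, 0.1521, 0.1598]
tool_rot: [3.113, 1.564, 0.014]
ft_force: [-1.9, -2.0, 10.1]
finger_gap: 0.573
t 12.6 tcp [0.5804 0.1521 0.1598] jaw yaw -1.528 q6 1.641 F [-1.9 -2.  10.1] gap 53.8
```

View pics/x12b.png

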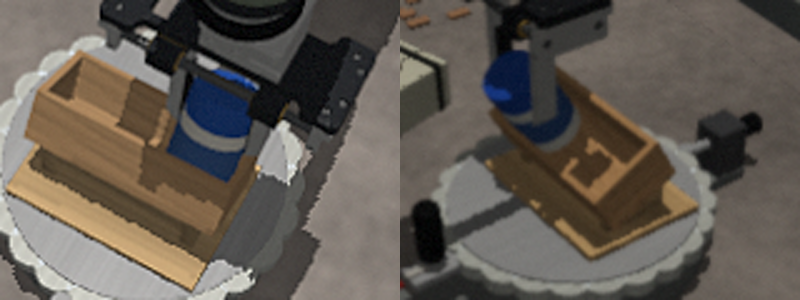

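```bash
python3 -m crank '[[0,0,0,0],[0,0,0,0],[0,0,0,0],[0,0,0,0],[0,0,0,0]]' 0.36
python3 -m crank '[[0,0,0.02,0],[0,0,0.04,0],[-0.01,0,0.04,0],[-0.02,0,0.03,0],[-0.03,0,0,0]]'
python3 -c "
from h import *
st();snap('side','d13');snap('scene','s13')
a=load('s13')['color'][210:370,280:470,::-1];b=load('d13')['color'][110:270,220:410,::-1]
cv2.imwrite('pics/x13b.png',np.hstack([cv2.resize(a,(400,337),interpolation=2),cv2.resize(b,(400,337),interpolation=2)]))"
```

```text
clock: 13.2
ee_pos: [0.5777, 0.1521, 0.155]
tool_rot: [0.018, 1.57, -3.081]
ft_force: [-0.5, -1.1, -0.0]
finger_gap: 0.684
clock: 13.7
ee_pos: [0.5212, 0.1524, 0.2913]
tool_rot: [-3.06, 1.559, 0.124]
ft_force: [0.6, -0.0, 0.7]
finger_gap: 0.682
t 13.7 tcp [0.5212 0.1524 0.2913] jaw yaw -1.529 q6 1.654 F [ 0.6 -0.   0.7] gap 64.1
```

View pics/x13b.png

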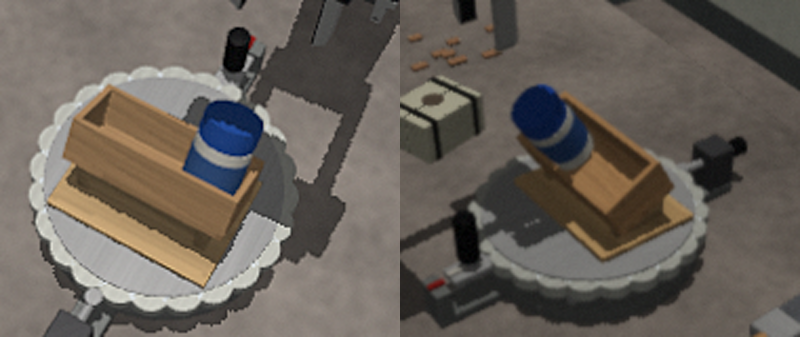

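```bash
cat >> h.py <<'E'
O=np.array([.6212,.1068,.0906]);_p=.042;_t=np.radians(28)
UX=np.array([np.cos(_t)*np.cos(_p),np.cos(_t)*np.sin(_p),np.sin(_t)]);UY=np.array([-np.sin(_p),np.cos(_p),0]);UN=np.cross(UX,UY)
def tray(P): return (np.array(P)-O)@np.c_[UX,UY,UN]*1000
def world(x,y,z): return O+(x*UX+y*UY+z*UN)/1000
E
python3 - <<'E'
from h import *
np.set_printoptions(precision=4,suppress=True)
a=load('s13');b=load('d13');c=lambda p:np.array(p,float)/2.105+[280,210];e=lambda p:np.array(p,float)/2.105+[220,110]
p,r=tri(a,c((233,119)),b,e((140,113)));print(p,r,tray(p))
d,q=axis(a,c([(234,117),(212,175)]),b,e([(140,112),(175,165)]));print(np.degrees(np.arccos(d[2])),d@UN)
for f,q in (('s13',a),('d13',b)):
    im=q['color'][:,:,::-1];x,y=(340,225) if f[0]=='s' else (250,130)
    cv2.imwrite(f'pics/{f}z.png',cv2.resize(im[y:y+100,x:x+100],(500,500),interpolation=2))
E
```

```text
[0.5696 0.1477 0.1658] 0.007347036724343811 [-8.6724 43.0349 89.8035]
26.070032340248723 0.9994029282386591
```

View pics/s13z.png

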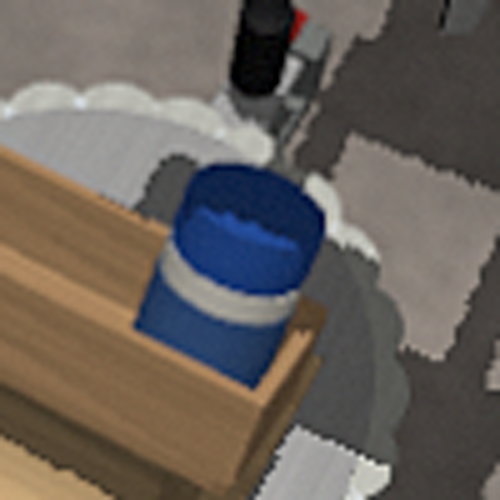

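View pics/d13z.png

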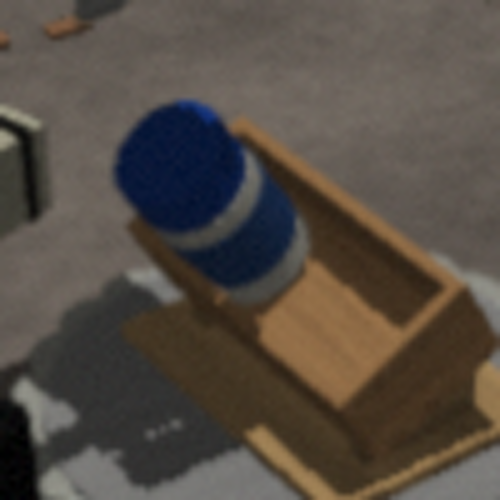

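```bash
python3 -m crank '[[-0.012,-0.0459,-0.01,0.139],[-0.012,-0.0459,-0.01,0.139],[-0.012,-0.0459,-0.01,0.139],[-0.012,-0.0459,-0.01,0.139],[-0.012,-0.0459,-0.01,0.139]]' 0.5
python3 -m crank '[[-0.012,-0.0459,0,0.139],[-0.012,-0.0459,0,0.139],[-0.012,-0.0459,0,0.139],[-0.012,-0.0459,0,0.139],[-0.012,-0.0459,0,0.138]]'
python3 -m crank '[[0,0,0,0],[0,0,-0.02,0],[0,0,-0.03,0],[0,0,0,0],[0,0,0,0]]'
python3 -c "
from h import *
st();snap('wrist','w14')"
```

```text
clock: 14.3
ee_pos: [0.4618, -0.0652, 0.2376]
tool_rot: [-0.67, 1.57, -3.112]
ft_force: [-0.7, -0.8, -0.3]
finger_gap: 0.752
clock: 14.8
ee_pos: [0.4065, -0.2797, 0.238]
tool_rot: [-2.506, 1.57, 1.983]
ft_force: [1.4, -0.1, -0.4]
finger_gap: 0.75
clock: 15.3
ee_pos: [0.407, -0.2769, 0.188]
tool_rot: [-2.199, 1.568, 2.284]
ft_force: [0.0, -0.4, 0.6]
finger_gap: 0.749
t 15.3 tcp [ 0.407  -0.2769  0.188 ] jaw yaw -0.229 q6 -0.545 F [ 0.  -0.4  0.6] gap 70.4
```

View pics/w14.png

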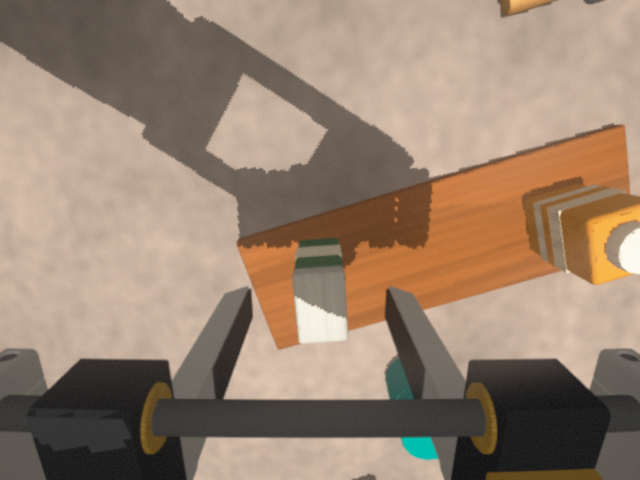

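```bash
python3 - <<'E'
from h import *
w=load('w14');np.set_printoptions(precision=4,suppress=True)
p=onz(w,[(294,269),(346,266),(347,341),(299,343)],.106);d=np.roll(p,-1,0)-p;print(p.mean(0),np.hypot(d[:,0],d[:,1]),np.arctan2(d[:,1],d[:,0]))
cv2.imwrite('pics/w14c.png',cv2.resize(w['color'][220:360,270:370,::-1],None,fx=4,fy=4,interpolation=2))
E
```

```text
[ 0.4017 -0.3053  0.106 ] [0.0352 0.0575 0.0347 0.057 ] [-0.1668 -1.7646  2.9612  1.3859]
```

View pics/w14c.png

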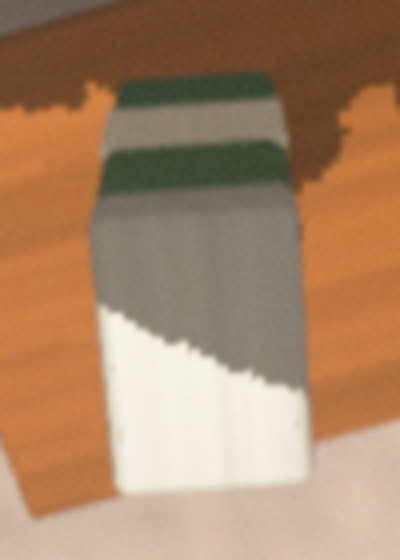

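```bash
python3 -m crank '[[-0.0053,-0.029,0,0.055],[0,0,-0.045,0],[0,0,-0.045,0],[0,0,-0.006,0],[0,0,0,0]]'
python3 -c "
from h import *
st()"
python3 -m crank '[[0,0,0,0],[0,0,0,0],[0,0,0,0],[0,0,0,0],[0,0,0,0]]' -1 20
python3 -c "
from h import *
st()"
```

```text
clock: 15.85
ee_pos: [0.4018, -0.3064, 0.0928]
tool_rot: [-2.267, 1.569, 2.272]
ft_force: [1.3, -1.1, 0.5]
finger_gap: 0.747
t 15.85 tcp [ 0.4018 -0.3064  0.0928] jaw yaw -0.173 q6 -0.649 F [ 1.3 -1.1  0.5] gap 70.2
clock: 16.35
ee_pos: [0.4019, -0.3071, 0.0934]
tool_rot: [0.619, 1.57, -1.126]
ft_force: [-0.6, 0.1, 3.6]
finger_gap: 0.38
t 16.35 tcp [ 0.4019 -0.3071  0.0934] jaw yaw -0.174 q6 -0.65 F [-0.6  0.1  3.6] gap 35.7
```

```bash
python3 -m crank '[[0,0,0.02,0],[0.012,0.01,0.03,0.08],[0.018,0.03,0.01,0.09],[0.018,0.04,-0.02,0.08],[0,0.012,-0.03,0]]'
python3 -m crank '[[0,0,-0.017,0],[0,0,0,0],[0,-0.012,0,0],[0,-0.01,0,0],[0,-0.01,0,0]]'
python3 -c "
from h import *
st()"
python3 -m crank '[[0,-0.009,0,0],[0,-0.006,0,0],[0,-0.006,0,0],[0,0,0,0],[0,0,0,0]]'
python3 -c "
from h import *
st();snap('scene','s15');snap('side','d15')
a=load('s15')['color'][100:260,150:390,::-1];b=load('d15')['color'][250:450,280:520,::-1]
cv2.imwrite('pics/x15.png',np.hstack([cv2.resize(a,(400,300)),cv2.resize(b,(400,300))]))"
```

```text
clock: 16.85
ee_pos: [0.453, -0.2132, 0.1045]
tool_rot: [1.144, 1.564, -0.347]
ft_force: [0.2, -1.1, -2.9]
finger_gap: 0.386
clock: 17.35
ee_pos: [0.4508, -0.2472, 0.0873]
tool_rot: [2.292, 1.567, 0.796]
ft_force: [1.1, 6.8, 3.6]
finger_gap: 0.384
t 17.35 tcp [ 0.4508 -0.2472  0.0873] jaw yaw 0.074 q6 -0.748 F [1.1 6.8 3.6] gap 36.1
clock: 17.85
ee_pos: [0.4511, -0.2693, 0.0872]
tool_rot: [1.091, 1.567, -0.405]
ft_force: [1.7, 2.8, 0.4]
finger_gap: 0.378
t 17.85 tcp [ 0.4511 -0.2693  0.0872] jaw yaw 0.075 q6 -0.779 F [1.7 2.8 0.4] gap 35.6
```

View pics/x15.png

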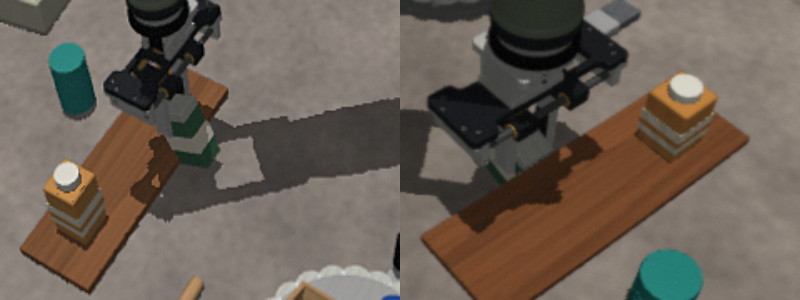

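```bash
python3 -m crank '[[0,0.003,0.035,0],[0.008,0.02,0.04,-0.14],[0.009,0.03,0.02,-0.1465],[0.009,0.03,0.02,-0.1465],[0.009,0.03,0.02,-0.1465]]' - 30
python3 -m crank '[[0.0096,0.0295,0.016,-0.1465],[0.0096,0.0295,0,-0.1465],[0.0096,0.0295,0,-0.1465],[0.0096,0.0295,0,-0.1465],[0.0096,0.0295,0,-0.1465]]'
python3 -c "
from h import *
st()"
```

```text
clock: 18.45
ee_pos: [0.4844, -0.155, 0.2216]
tool_rot: [0.306, 1.568, -1.775]
ft_force: [0.4, -0.7, -2.1]
finger_gap: 0.383
clock: 18.95
ee_pos: [0.5327, -0.0073, 0.2365]
tool_rot: [1.102, 1.568, -1.711]
ft_force: [-0.7, -0.2, -1.8]
finger_gap: 0.379
t 18.95 tcp [ 0.5327 -0.0073  0.2365] jaw yaw -1.242 q6 1.068 F [-0.7 -0.2 -1.8] gap 35.6
```

```bash
python3 -m crank '[[0.01,0.028,0,-0.144],[0.01,0.028,0,-0.143],[0,0,0,0],[0,0,0,0],[0,0,0,0]]'
python3 -c "
from h import *
st();snap('side','d16');snap('scene','s16')
a=load('s16')['color'][190:390,260:500,::-1];b=load('d16')['color'][100:300,180:420,::-1]
cv2.imwrite('pics/x16a.png',cv2.resize(a,(720,600)));cv2.imwrite('pics/x16b.png',cv2.resize(b,(720,600)))"
```

```text
clock: 19.45
ee_pos: [0.5524, 0.0475, 0.2363]
tool_rot: [1.027, 1.569, -2.066]
ft_force: [0.6, 1.1, -2.0]
finger_gap: 0.382
t 19.45 tcp [0.5524 0.0475 0.2363] jaw yaw -1.523 q6 1.453 F [ 0.6  1.1 -2. ] gap 35.9
```

View pics/x16a.png

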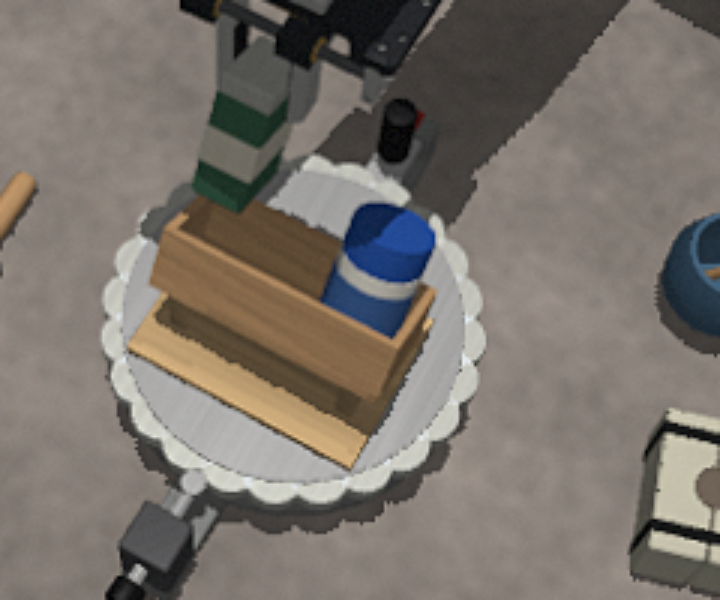

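View pics/x16b.png

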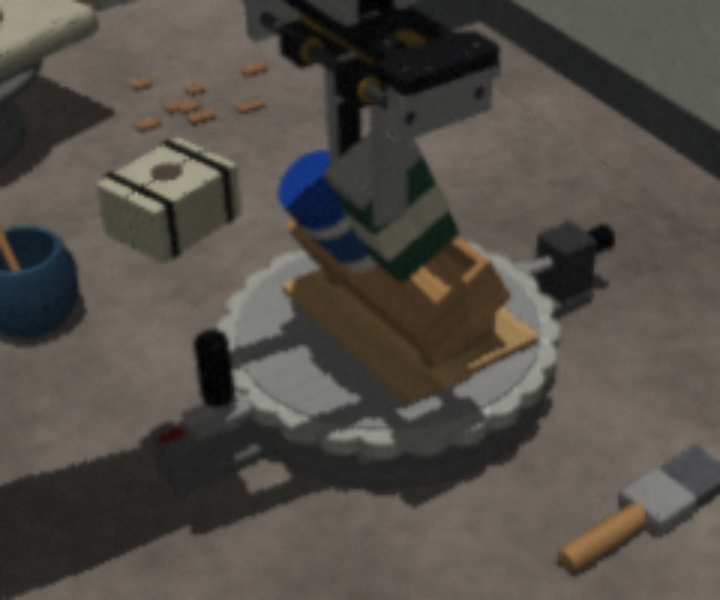

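```bash
python3 - <<'E'
from h import *
np.set_printoptions(precision=4,suppress=True)
a=load('s16');b=load('d16');c=lambda p:np.array(p,float)/3+[260,190];e=lambda p:np.array(p,float)/3+[180,100]
d,q=axis(a,c([(194,190),(215,97)]),b,e([(458,235),(430,162)]));print(d,np.degrees(np.arccos(d[2])),d@UN)
p=tri(a,c((194,190)),b,e((458,235)));print(p,tray(p[0]))
E
```

```text
[-0.3431 -0.0251  0.939 ] 20.12252228998916 0.990485273974491
(array([0.6147, 0.0348, 0.1744]), np.float64(0.00226797351676113)) [ 30.9465 -71.7047  78.5048]
```

```bash
python3 -m crank '[[0.012,0.0015,-0.021,-0.005],[0.0115,0.0005,-0.0205,0],[0,0,0,0],[0,0,0,0],[0,0,0,0]]'
python3 -c "
from h import *
st();snap('side','d17');snap('scene','s17')
a=load('s17')['color'][220:340,290:450,::-1];b=load('d17')['color'][130:250,240:400,::-1]
cv2.imwrite('pics/x17b.png',np.hstack([cv2.resize(a,(400,300),interpolation=2),cv2.resize(b,(400,300),interpolation=2)]))"
```

```text
clock: 20.05
ee_pos: [0.5759, 0.0499, 0.1951]
tool_rot: [0.737, 1.57, -2.363]
ft_force: [-0.8, -1.1, -1.3]
finger_gap: 0.384
t 20.05 tcp [0.5759 0.0499 0.1951] jaw yaw -1.529 q6 1.466 F [-0.8 -1.1 -1.3] gap 36.1
```

View pics/x17b.png

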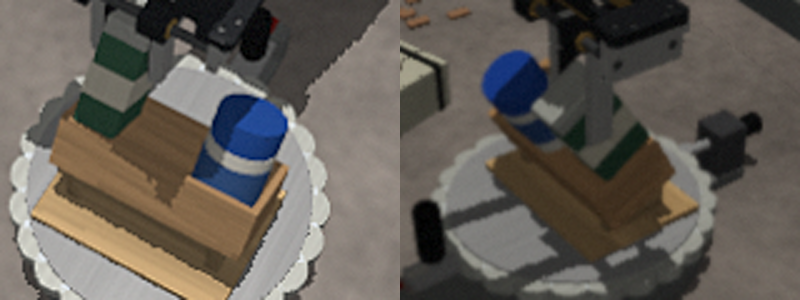

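```bash
python3 -m crank '[[0.004,0,-0.0095,0],[0.0037,0,-0.0092,0],[0,0,0,0],[0,0,0,0],[0,0,0,0]]' - 20
python3 -c "
from h import *
st();snap('side','d18');snap('scene','s18')
a=load('s18')['color'][220:340,290:450,::-1];b=load('d18')['color'][130:250,240:400,::-1]
cv2.imwrite('pics/x18b.png',np.hstack([cv2.resize(a,(400,300),interpolation=2),cv2.resize(b,(400,300),interpolation=2)]))"
```

```text
clock: 20.65
ee_pos: [0.5836, 0.0505, 0.1785]
tool_rot: [1.439, 1.57, -1.659]
ft_force: [-7.4, -1.6, 6.9]
finger_gap: 0.382
t 20.65 tcp [0.5836 0.0505 0.1785] jaw yaw -1.528 q6 1.467 F [-7.4 -1.6  6.9] gap 36.0
```

View pics/x18b.png

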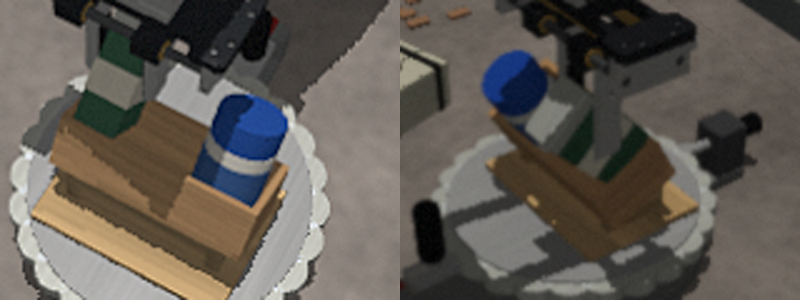

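```bash
python3 -c "
from h import *
a=load('s18')['color'][220:300,300:380,::-1];b=load('d18')['color'][140:220,270:350,::-1]
cv2.imwrite('pics/x18c.png',np.hstack([cv2.resize(a,(400,400),interpolation=2),cv2.resize(b,(400,400),interpolation=2)]))
s=load('s18')
for x in (31,37): print(proj(s,[world(x,-37,46),world(x,-73,46)]))
"
```

```text
[[335.87105004 275.59415947]
 [319.36470511 266.85852946]]
[[334.44750894 277.07097659]
 [317.87548078 268.27829711]]
```

View pics/x18c.png

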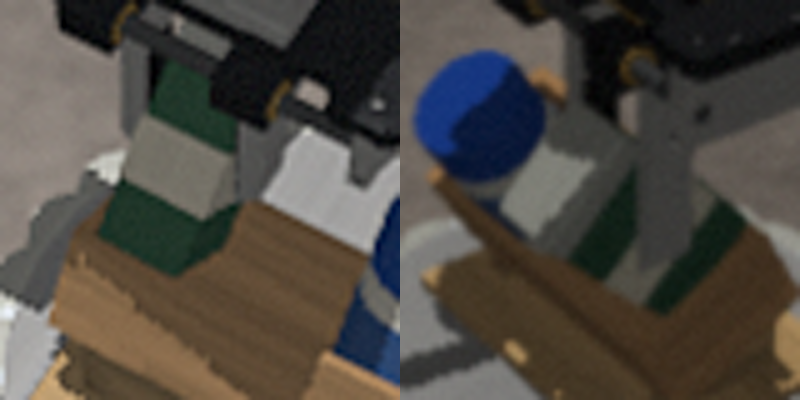

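```bash
python3 - <<'E'
from h import *
np.set_printoptions(precision=1,suppress=True)
s=load('s18')
for n,t in (('16',(.5524,.0475,.2363)),('17',(.5759,.0499,.1951)),('18',(.5836,.0505,.1785))):
  for tilt in (20,24,28,32):
    g=np.array(t)-[0,0,.006];th=np.radians(tilt);d=np.array([-np.sin(th),-.042*np.sin(th),np.cos(th)]);e=np.array([np.cos(th),.042*np.cos(th),np.sin(th)])
    B=g-.073*d; P=[B+.027*e-.018*UY,B+.027*e+.018*UY,B+.027*e-.018*UY+.03*d,B+.027*e+.018*UY+.03*d]
    print(n,tilt,proj(s,P).ravel(), tray(P[0]),tray(B-.027*e))
E
```

```text
16 20 [326.  249.3 342.7 258.  328.9 237.3 346.  246. ] [ 19.3 -74.4  80.7] [-34.2 -56.4  88.3]
16 24 [324.9 249.9 341.7 258.6 328.3 237.3 345.5 246.1] [ 24.6 -74.4  82.1] [-29.3 -56.4  85.8]
16 28 [323.8 250.4 340.7 259.1 327.8 237.2 345.  246. ] [ 29.7 -74.4  83.8] [-24.3 -56.4  83.8]
16 32 [322.8 250.6 339.8 259.4 327.3 237.  344.6 245.8] [ 34.8 -74.4  85.8] [-19.1 -56.4  82.1]
17 20 [320.3 269.7 336.6 278.3 323.  258.4 339.6 267.1] [ 20.8 -72.9  33.3] [-32.7 -54.9  40.8]
17 24 [319.2 270.4 335.5 279.  322.4 258.5 339.1 267.2] [ 26.1 -72.9  34.6] [-27.9 -54.9  38.4]
17 28 [318.1 270.9 334.5 279.6 321.9 258.5 338.6 267.2] [ 31.2 -72.9  36.3] [-22.8 -54.9  36.3]
17 32 [317.1 271.2 333.6 280.  321.4 258.3 338.2 267.1] [ 36.2 -72.9  38.4] [-17.7 -54.9  34.6]
18 20 [318.5 276.8 334.5 285.4 321.1 265.8 337.5 274.5] [ 19.8 -72.7  15. ] [-33.7 -54.7  22.5]
18 24 [317.3 277.5 333.5 286.2 320.5 265.9 337.  274.6] [ 25.1 -72.7  16.3] [-28.8 -54.7  20.1]
18 28 [316.3 278.1 332.5 286.8 320.  265.9 336.5 274.6] [ 30.2 -72.7  18. ] [-23.8 -54.7  18.1]
18 32 [315.3 278.5 331.6 287.2 319.5 265.8 336.1 274.5] [ 35.3 -72.7  20.1] [-18.6 -54.7  16.3]
```

```bash
python3 -m crank '[[-0.005,0,0.01,0],[-0.011,0,0.02,0],[-0.011,0,0.02,0],[0,0,0,0],[0,0,0,0]]' - 30
python3 -c "
from h import *
st();snap('side','d19');snap('scene','s19')
a=load('s19')['color'][210:290,290:370,::-1];b=load('d19')['color'][120:200,260:340,::-1]
cv2.imwrite('pics/x19.png',np.hstack([cv2.resize(a,(400,400),interpolation=2),cv2.resize(b,(400,400),interpolation=2)]))"
```

```text
clock: 21.25
ee_pos: [0.5576, 0.0508, 0.227]
tool_rot: [3.129, 1.568, 0.031]
ft_force: [-0.0, -0.0, -2.4]
finger_gap: 0.38
t 21.25 tcp [0.5576 0.0508 0.227 ] jaw yaw -1.528 q6 1.464 F [-0.  -0.  -2.4] gap 35.7
```

View pics/x19.png

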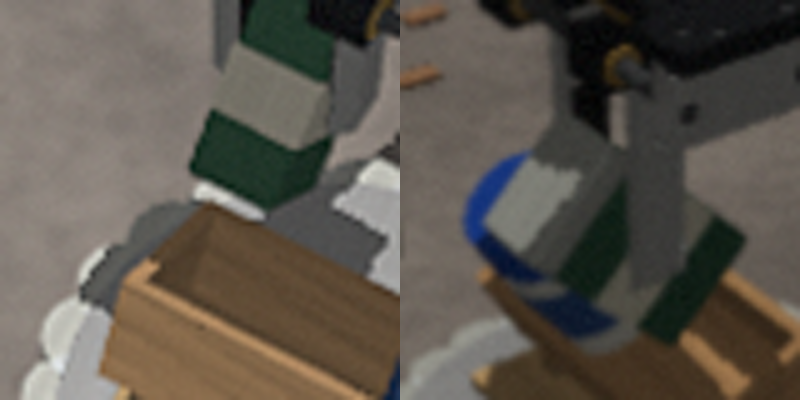

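```bash
cat >> h.py <<'E'
def onplane(s,uv,y):  # tray plane y(mm)
    o,v=ray(s,uv); t=((y/1000)-(o-O)@UY)/(v@UY); return tray(o+v*t[:,None])
E
python3 - <<'E'
from h import *
np.set_printoptions(precision=1,suppress=True)
b=load('d19');e=lambda p:(np.array(p,float)-[400,0])/5+[260,120]
print('now',onplane(b,e([(640,335),(745,235),(555,285),(630,175)]),-73))
b=load('d16');e=lambda p:np.array(p,float)/3+[180,100]
print('d16',onplane(b,e([(402,280),(458,235),(340,195),(430,162)]),-73))
print('G',tray(np.array([.5576,.0508,.221])))
E
```

```text
now [[-20.1 -73.  110.3]
 [ 37.3 -73.  110.2]
 [-35.3 -73.  162.1]
 [ 11.9 -73.  176.7]]
d16 [[-17.7 -73.   84.8]
 [ 31.4 -73.   78.6]
 [-18.4 -73.  180.4]
 [ 41.3 -73.  147.4]]
G [  3.  -53.3 146.1]
```

```bash
python3 - <<'E'
from h import *
np.set_printoptions(precision=1,suppress=True)
a=load('s19');b=load('d19');e=lambda p:(np.array(p,float)-[400,0])/5+[260,120];c=lambda p:np.array(p,float)/5+[290,210]
p,r=tri(a,c((190,170)),b,e((745,237)));print(tray(p),r*1000)
d,q=axis(a,c([(190,170),(240,45)]),b,e([(745,237),(640,150)]));print(d,np.degrees(np.arccos(d[2])))
# check tray rim high y- corner and low y- corner in same pictures
print(proj(b,[world(37,-82,46),world(-37,-82,46),world(37,82,46),world(-37,82,46)]),proj(a,[world(37,-82,46),world(-37,-82,46),world(37,82,46),world(-37,82,46)]))
cv2.imwrite('pics/d19f.png',cv2.resize(b['color'][110:270,220:430,::-1],(788,600),interpolation=2))
E
```

```text
[ 37.6 -68.3 105.4] 1.7252534087712026
[-0.7 -0.   0.8] 40.80823351191416
[[342.9 187.6]
 [317.2 212.4]
 [298.6 153.5]
 [275.1 175.8]] [[313.8 266.1]
 [331.4 249.7]
 [391.4 307.2]
 [405.2 287.6]]
```

View pics/d19f.png

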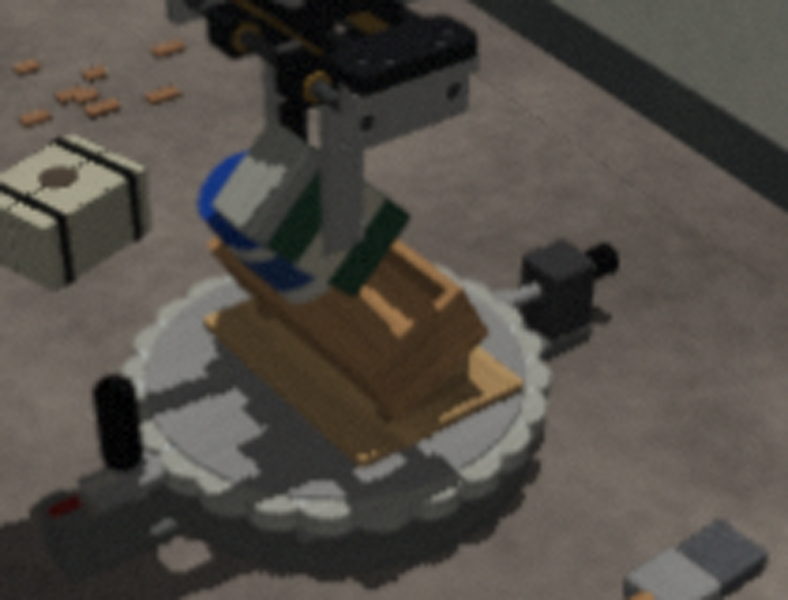

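```bash
python3 - <<'E'
from h import *
b=load('d19')['color'][138:198,268:338,::-1]
cv2.imwrite('pics/d19g.png',np.clip(cv2.resize(b,(700,600),interpolation=0).astype(float)*1.6,0,255).astype(np.uint8))
E
```

```text
(no output)
```

View pics/d19g.png

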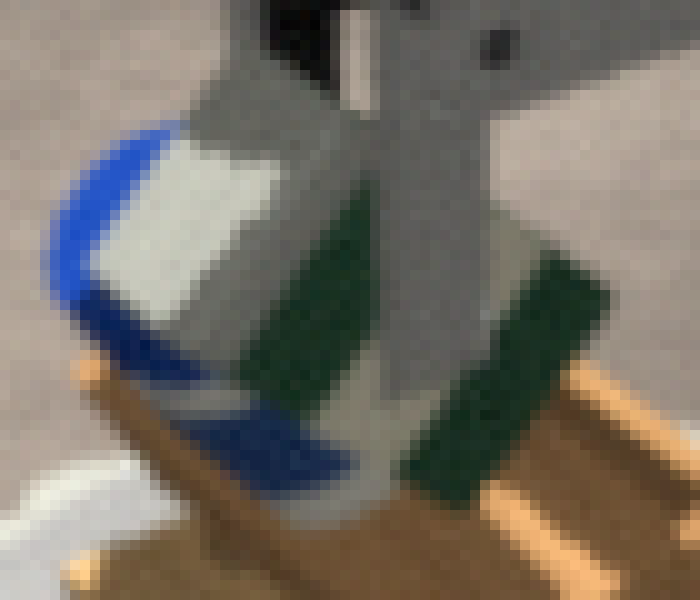

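```bash
python3 - <<'E'
from h import *
np.set_printoptions(precision=1,suppress=True)
b=load('d19');e=lambda p:np.array(p,float)/10+[267.9,137.9]
for y in (-71,-73):
  P=onplane(b,e([(460,510),(610,297),(165,320),(240,370),(370,180)]),y);print(P)
  d=P[2]-P[0];print('lean',np.degrees(np.arctan2(-d[0],d[2])),np.hypot(d[0],d[2]),'bottom ang',np.degrees(np.arctan2(P[1,2]-P[0,2],P[1,0]-P[0,0])),np.hypot(*(P[1]-P[0])[[0,2]]))
E
```

```text
[[-12.2 -71.   92.3]
 [ 37.1 -71.  107. ]
 [-36.9 -71.  184.9]
 [-31.2 -71.  162.5]
 [  9.7 -71.  175. ]]
lean 14.882097109749873 95.81870671065953 bottom ang 16.601079179498125 51.49216236457491
[[-12.7 -73.   94.5]
 [ 36.5 -73.  109.2]
 [-37.2 -73.  186.8]
 [-31.5 -73.  164.5]
 [  9.2 -73.  177. ]]
lean 14.882097109749864 95.5089297423386 bottom ang 16.60107917949814 51.325690842497764
```

```bash
python3 - <<'E'
from h import *
b=load('d16')['color'][140:200,280:350,::-1]
cv2.imwrite('pics/d16g.png',np.clip(cv2.resize(b,(700,600),interpolation=0).astype(float)*1.6,0,255).astype(np.uint8))
E
```

```text
(no output)
```

View pics/d16g.png

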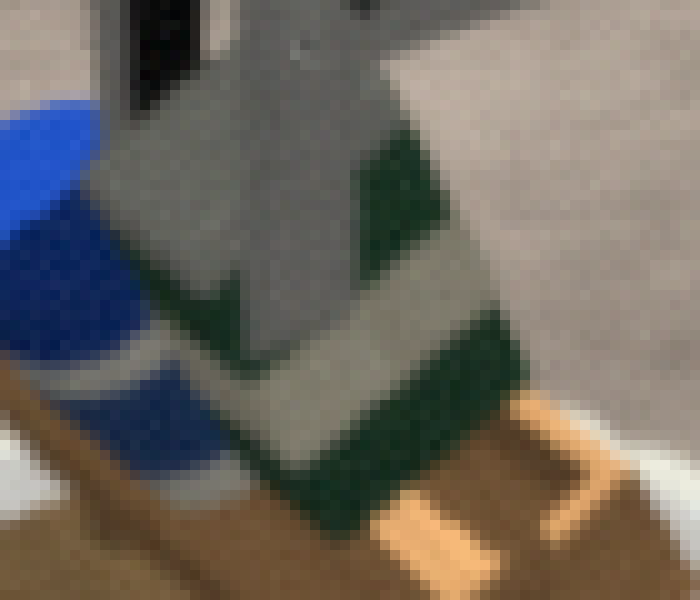

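```bash
python3 - <<'E'
from h import *
np.set_printoptions(precision=1,suppress=True)
b=load('d16');e=lambda p:np.array(p,float)/10+[279.9,139.9]
P=onplane(b,e([(345,540),(526,375),(405,125)]),-73);print(P)
d=P[2]-P[1];print('lean',np.degrees(np.arctan2(-d[0],d[2])),'bottom ang',np.degrees(np.arctan2(P[1,2]-P[0,2],P[1,0]-P[0,0])),np.hypot(*(P[1]-P[0])[[0,2]]))
print(tray(np.array([.5524,.0475,.2303])))
E
```

```text
[[-17.7 -73.   82.8]
 [ 32.2 -73.   81. ]
 [ 38.  -73.  155.9]]
lean -4.460606050517342 bottom ang -2.107805993015909 49.897343137088676
[  2.7 -56.4 156.8]
```

```bash
python3 -m crank '[[-0.004,0.015,-0.002,0],[-0.0043,0.0137,-0.002,0],[0.012,0.0005,-0.0225,0],[0.0095,0.0005,-0.018,0],[0,0,0,0]]' - 30
python3 - <<'E'
from h import *
st();snap('side','d20');snap('scene','s20')
a=load('s20')['color'][220:300,300:380,::-1];b=load('d20')['color'][140:200,260:330,::-1]
cv2.imwrite('pics/x20.png',np.clip(np.hstack([cv2.resize(a,(400,400),interpolation=0),cv2.resize(b,(400,400),interpolation=0)])*1.4,0,255).astype(np.uint8))
E
```

```text
clock: 21.85
ee_pos: [0.5679, 0.0819, 0.178]
tool_rot: [-0.102, 1.564, 3.084]
ft_force: [-0.4, 0.2, -2.3]
finger_gap: 0.386
t 21.85 tcp [0.5679 0.0819 0.178 ] jaw yaw -1.526 q6 1.519 F [-0.4  0.2 -2.3] gap 36.2
```

View pics/x20.png

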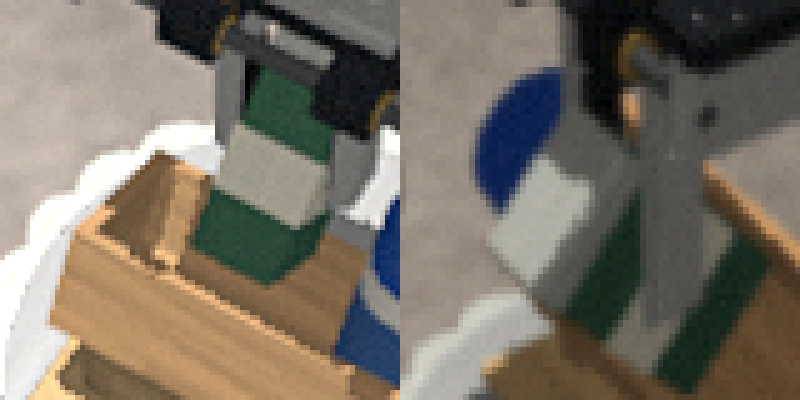

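```bash
python3 -m crank '[[0.0035,0,0.0019,0],[0.0066,0.0003,-0.012,0],[0.007,0.0003,-0.0133,0],[0,0,0,0],[0,0,0,0]]' - 30
python3 - <<'E'
from h import *
s=st();print(tray(s['ee_pos']-[0,0,.006]).round(1));snap('side','d21');snap('scene','s21')
a=load('s21')['color'][220:300,300:380,::-1];b=load('d21')['color'][140:200,260:330,::-1]
cv2.imwrite('pics/x21.png',np.clip(np.hstack([cv2.resize(a,(400,400),interpolation=0),cv2.resize(b,(400,400),interpolation=0)])*1.4,0,255).astype(np.uint8))
E
```

```text
clock: 22.45
ee_pos: [0.5864, 0.081, 0.1589]
tool_rot: [0.02, 1.568, -3.079]
ft_force: [-3.9, -0.2, 2.1]
finger_gap: 0.375
t 22.45 tcp [0.5864 0.081  0.1589] jaw yaw -1.528 q6 1.519 F [-3.9 -0.2  2.1] gap 35.3
[ -2.4 -24.4  71.8]
```

View pics/x21.png

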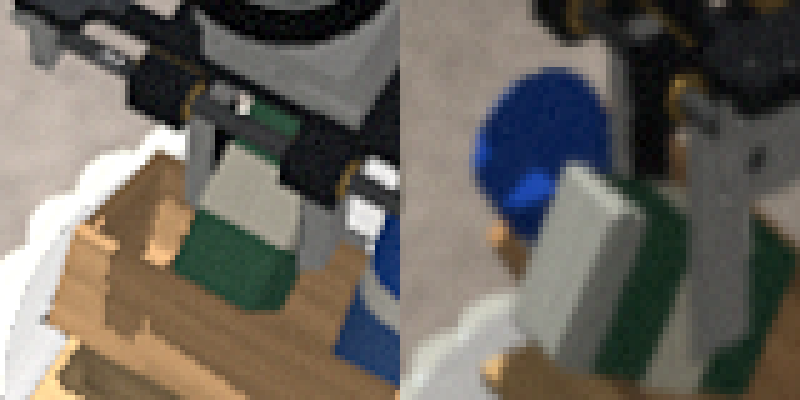

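```bash
python3 - <<'E'
from h import *
np.set_printoptions(precision=1,suppress=True)
b=load('d21');print(proj(load('s21'),[world(31,-42,46),world(31,-6,46),world(31,-42,6)]))
cv2.imwrite('pics/d21g.png',np.clip(cv2.resize(b['color'][140:200,265:335,::-1],(700,600),interpolation=0).astype(float)*1.6,0,255).astype(np.uint8))
cv2.imwrite('pics/s21g.png',np.clip(cv2.resize(load('s21')['color'][230:290,320:390,::-1],(700,600),interpolation=0).astype(float)*1.6,0,255).astype(np.uint8))
E
```

```text
[[333.6 274.4]
 [350.3 283.2]
 [328.4 290.4]]
```

View pics/d21g.png

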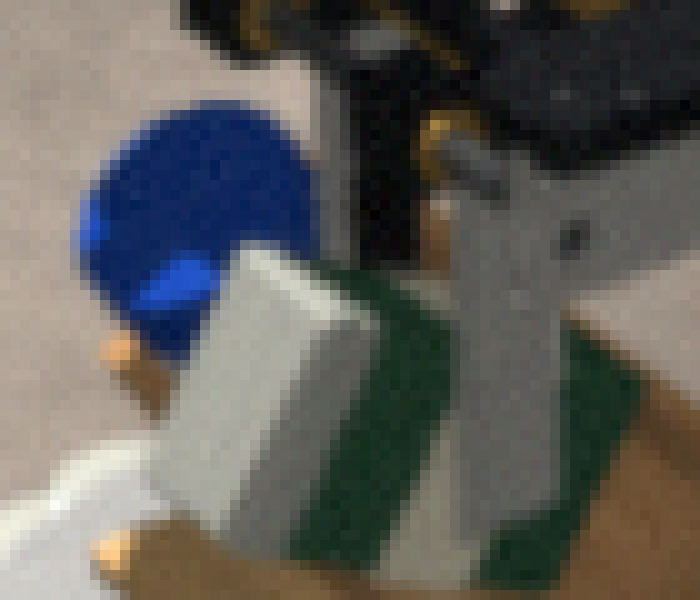

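View pics/s21g.png

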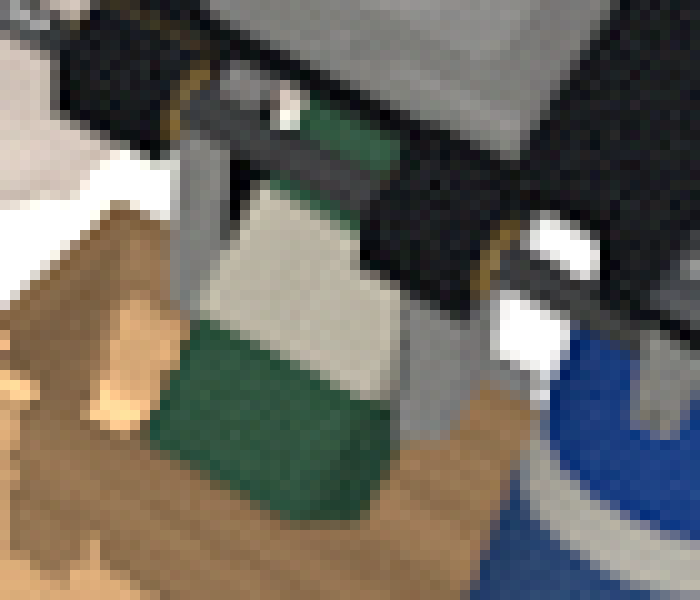

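```bash
python3 - <<'E'
from h import *
np.set_printoptions(precision=1,suppress=True)
b=load('d21');e=lambda p:np.array(p,float)/10+[264.9,139.9]
P=onplane(b,e([(645,380),(550,590),(385,325),(295,555),(330,315),(215,545)]),-42);print(P)
for i in (0,2,4): d=P[i]-P[i+1];print(np.degrees(np.arctan2(d[2],d[0])))
P=onz(load('s21'),np.array([[150,440],[300,520]])/10+[319.9,229.9],.14);print(tray(P))
E
```

```text
[[ 34.4 -42.   51.8]
 [ -8.2 -42.   24.3]
 [ -4.5 -42.  116.9]
 [-47.1 -42.   86.9]
 [-12.4 -42.  129.5]
 [-58.6 -42.  105. ]]
32.832723173462824
35.216601595092925
27.91481136126179
[[ 24.1 -41.8  43.2]
 [ 24.2  -9.3  43.1]]
```

```bash
python3 -m crank '[[-0.008,0,0.017,0],[-0.012,0,0.025,0],[-0.014,0,0.03,0],[-0.01,-0.025,0,-0.14],[-0.009,-0.025,0,-0.14]]' - 30
python3 -m crank '[[-0.009,-0.025,0,-0.14],[-0.009,-0.025,0,-0.14],[-0.009,-0.025,0,-0.14],[-0.009,-0.025,0,-0.14],[-0.009,-0.025,0,-0.14]]'
python3 -m crank '[[-0.009,-0.025,0,-0.14],[-0.009,-0.025,0,-0.14],[-0.009,-0.025,-0.02,-0.14],[-0.009,-0.025,-0.02,-0.14],[0,0,-0.02,0]]'
python3 - <<'E'
from h import *
st();snap('side','d22');snap('scene','s22')
a=load('s22')['color'][100:260,150:390,::-1];b=load('d22')['color'][250:450,280:520,::-1]
cv2.imwrite('pics/x22.png',np.hstack([cv2.resize(a,(400,300)),cv2.resize(b,(400,300))]))
E
```

```text
clock: 23.05
ee_pos: [0.5354, 0.0309, 0.2326]
tool_rot: [-3.005, 1.566, -0.105]
ft_force: [0.3, -0.8, -2.7]
finger_gap: 0.379
clock: 23.55
ee_pos: [0.4895, -0.0952, 0.2309]
tool_rot: [-2.537, 1.569, -0.339]
ft_force: [0.3, -0.7, -2.1]
finger_gap: 0.376
clock: 24.05
ee_pos: [0.4533, -0.1974, 0.1706]
tool_rot: [-2.565, 1.567, -0.927]
ft_force: [0.7, 1.5, -1.5]
finger_gap: 0.383
t 24.05 tcp [ 0.4533 -0.1974  0.1706] jaw yaw -3.074 q6 2.489 F [ 0.7  1.5 -1.5] gap 36.0
```

View pics/x22.png

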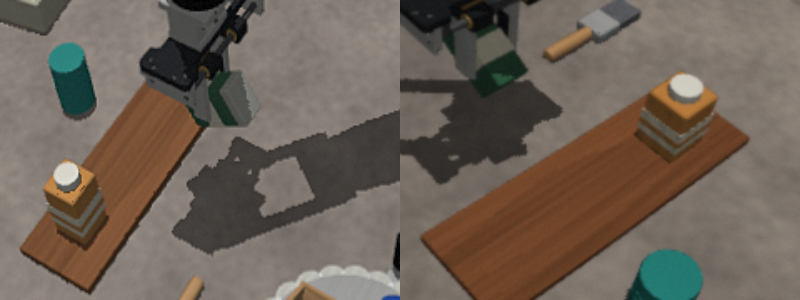

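```bash
python3 -m crank '[[0,0,-0.045,0],[0,0,-0.045,0],[0,-0.01,-0.0225,0],[0,0,0,0],[0,0,0,0]]' - 20
python3 -c "
from h import *
st();snap('side','d23a')"
python3 -m crank '[[0,-0.014,0,0],[0,-0.014,0,0],[0,-0.008,0,0],[0,-0.006,0,0],[0,0,0,0]]'
python3 - <<'E'
from h import *
st();snap('side','d23');snap('scene','s23')
a=load('s23')['color'][120:200,200:300,::-1];b=load('d23')['color'][240:340,320:445,::-1];c=load('d23a')['color'][240:340,320:445,::-1]
cv2.imwrite('pics/x23.png',np.vstack([np.hstack([cv2.resize(a,(375,300)),cv2.resize(b,(375,300))]),np.hstack([cv2.resize(a,(375,300)),cv2.resize(c,(375,300))])]))
E
```

```text
clock: 24.65
ee_pos: [0.4545, -0.2043, 0.0593]
tool_rot: [-2.138, 1.569, -0.494]
ft_force: [0.2, 0.1, -2.7]
finger_gap: 0.384
t 24.65 tcp [ 0.4545 -0.2043  0.0593] jaw yaw -3.067 q6 2.471 F [ 0.2  0.1 -2.7] gap 36.1
clock: 25.2
ee_pos: [0.4552, -0.245, 0.0602]
tool_rot: [-0.768, 1.565, 0.873]
ft_force: [1.7, 10.2, 9.0]
finger_gap: 0.377
t 25.2 tcp [ 0.4552 -0.245   0.0602] jaw yaw -3.071 q6 2.402 F [ 1.7 10.2  9. ] gap 35.4
```

View pics/x23.png

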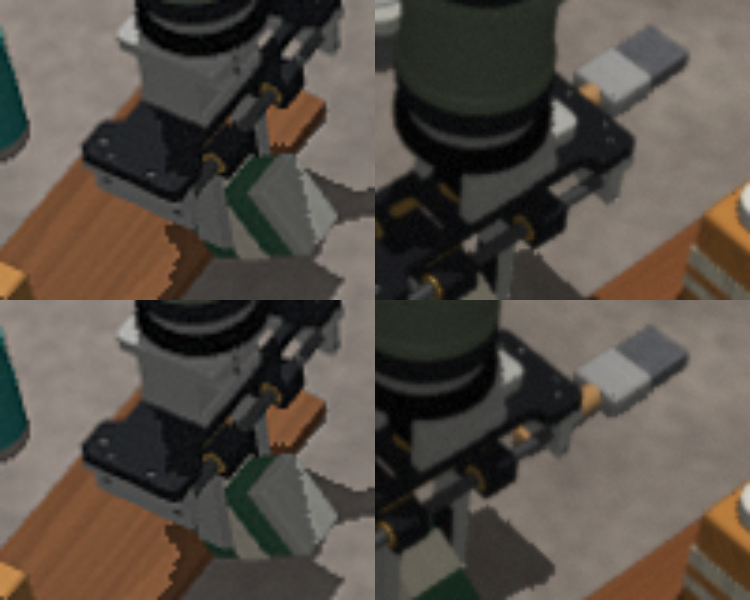

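```bash
python3 -m crank '[[0,-0.003,0,0],[0,-0.004,0,0],[0,-0.004,0,0],[0,0,0,0],[0,0,0,0]]' - 12
python3 - <<'E'
from h import *
st();snap('scene','s24')
cv2.imwrite('pics/s24g.png',np.clip(cv2.resize(load('s24')['color'][140:200,230:300,::-1],(700,600),interpolation=0).astype(float)*1.4,0,255).astype(np.uint8))
E
```

```text
clock: 25.8
ee_pos: [0.4559, -0.2576, 0.0603]
tool_rot: [-1.611, 1.565, 0.032]
ft_force: [3.1, 4.9, 4.1]
finger_gap: 0.381
t 25.8 tcp [ 0.4559 -0.2576  0.0603] jaw yaw -3.07 q6 2.385 F [3.1 4.9 4.1] gap 35.8
```

View pics/s24g.png

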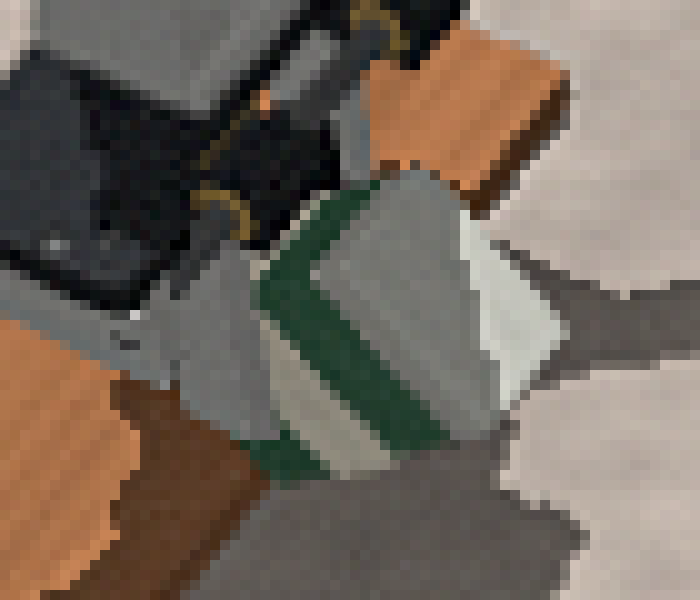

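```bash
cat >> h.py <<'E'
def onpl(s,uv,p0,n):
    o,v=ray(s,uv);p0=np.array(p0);n=np.array(n);t=((p0-o)@n)/(v@n);return o+v*t[:,None]
E
python3 - <<'E'
from h import *
np.set_printoptions(precision=4,suppress=True)
s=load('s24');e=lambda p:np.array(p,float)/10+[229.9,139.9]
j=np.array([np.cos(.072),np.sin(.072),0]);u=np.array([-j[1],j[0],0])
P=onpl(s,e([(315,275),(455,440),(265,305),(395,460),(270,480),(330,478)]),np.array([.4559,-.2576,.054])+j*.018,j)
g=np.array([.4559,-.2576,.0543])
Q=np.c_[(P-g)@u,P[:,2]-g[2]]*1000;print(Q)
for i in (0,2):
    d=Q[i+1]-Q[i];print(np.degrees(np.arctan2(d[1],d[0])),np.hypot(*d))
E
```

```text
[[ 27.8613  47.786 ]
 [ 61.2312   8.0838]
 [ 11.6517  27.4665]
 [ 42.8099 -11.1586]
 [  3.4631 -44.0546]
 [ 22.2717 -31.2352]]
-49.95281721649706 51.86338828461993
-51.10744960939006 49.62587350930367
```

```bash
python3 -m crank '[[0,0.015,0.012,0],[0,0.035,0.01,0],[0,0.045,0,0],[0,0,-0.015,0],[0,0,-0.008,0]]' - 12
python3 -c "
from h import *
st()"
python3 -m crank '[[0,0,-0.006,0],[0,-0.006,-0.003,0],[0,-0.008,-0.001,0],[0,-0.008,-0.001,0],[0,-0.008,-0.001,0]]' - 8
python3 - <<'E'
from h import *
st();snap('scene','s25');snap('side','d25')
cv2.imwrite('pics/s25g.png',np.clip(cv2.resize(load('s25')['color'][150:210,240:310,::-1],(700,600),interpolation=0).astype(float)*1.4,0,255).astype(np.uint8))
E
```

```text
clock: 26.35
ee_pos: [0.4534, -0.1618, 0.057]
tool_rot: [-2.569, 1.57, -0.923]
ft_force: [-0.5, 0.0, -2.0]
finger_gap: 0.38
t 26.35 tcp [ 0.4534 -0.1618  0.057 ] jaw yaw -3.066 q6 2.544 F [-0.5  0.  -2. ] gap 35.7
clock: 26.85
ee_pos: [0.4536, -0.1931, 0.0452]
tool_rot: [-1.339, 1.57, 0.304]
ft_force: [1.2, 3.5, 2.6]
finger_gap: 0.383
t 26.85 tcp [ 0.4536 -0.1931  0.0452] jaw yaw -3.069 q6 2.49 F [1.2 3.5 2.6] gap 36.0
```

View pics/s25g.png

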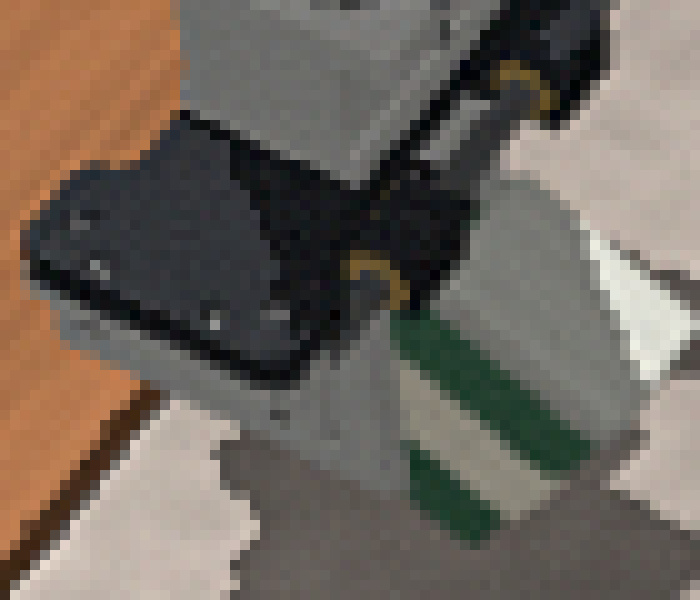

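```bash
python3 -m crank '[[0,-0.006,-0.002,0],[0,-0.006,-0.002,0],[0,-0.006,-0.002,0],[0,-0.006,-0.002,0],[0,0,0,0]]' - 6
python3 - <<'E'
from h import *
st();snap('scene','s26');snap('side','d26')
cv2.imwrite('pics/s26g.png',np.clip(cv2.resize(load('s26')['color'][140:200,230:300,::-1],(700,600),interpolation=0).astype(float)*1.4,0,255).astype(np.uint8))
E
```

```text
clock: 27.45
ee_pos: [0.4528, -0.2168, 0.0364]
tool_rot: [2.091, 1.57, -2.548]
ft_force: [-0.4, -0.5, -2.0]
finger_gap: 0.383
t 27.45 tcp [ 0.4528 -0.2168  0.0364] jaw yaw -3.068 q6 2.45 F [-0.4 -0.5 -2. ] gap 36.0
```

View pics/s26g.png

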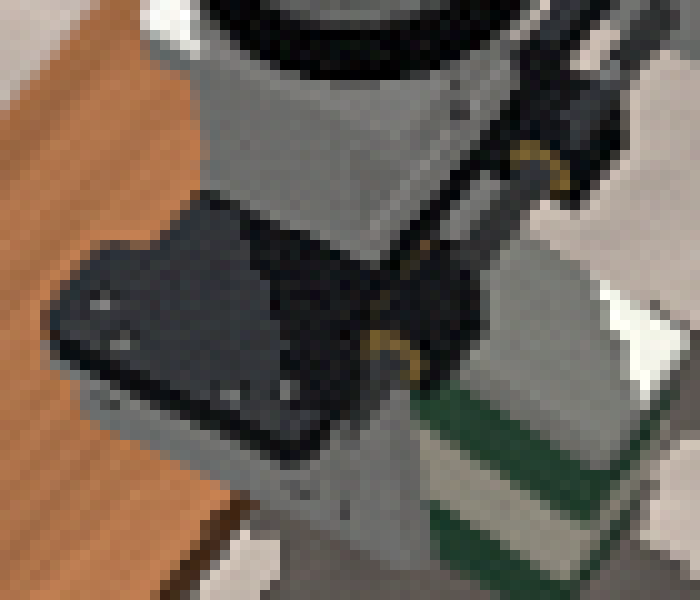

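```bash
python3 - <<'E'
from h import *
np.set_printoptions(precision=4,suppress=True)
s=load('s26');e=lambda p:np.array(p,float)/10+[229.9,139.9]
j=np.array([np.cos(.074),np.sin(.074),0]);u=np.array([-j[1],j[0],0])
g=np.array([.4528,-.2168,.0304])
P=onpl(s,e([(430,425),(580,520),(430,505),(560,580),(600,470),(575,590)]),g+j*.018,j)
Q=np.c_[(P-g)@u,P[:,2]-g[2]]*1000;print(Q)
for i in (0,2,4):
    d=Q[i+1]-Q[i];print(np.degrees(np.arctan2(d[1],d[0])),np.hypot(*d))
E
```

```text
[[13.494  33.1277]
 [52.9755 22.3647]
 [10.1532  0.4343]
 [45.426  -5.9712]
 [59.94   45.6631]
 [49.4339 -7.2688]]
-15.248668426868448 40.92223366835458
-10.292661897656318 35.84970926709607
-101.22635646738955 53.964520270755656
```

```bash
python3 -m crank '[[0,-0.003,-0.003,0],[0,-0.003,-0.003,0],[0,-0.002,-0.003,0],[0,0,0,0],[0,0,0,0]]' - 4
python3 -c "
from h import *
st()"
python3 -m crank '[[0,0,0,0],[0,0,0,0],[0,0,0,0],[0,0,0,0],[0,0,0,0]]' 0.5
python3 -m crank '[[0,0,0.03,0],[0,0,0.045,0],[0,0,0.045,0],[0,0.01,0.02,0],[0,0,0,0]]'
python3 - <<'E'
from h import *
st();snap('scene','s27');snap('side','d27');snap('wrist','w27')
a=load('s27')['color'][100:260,150:390,::-1];b=load('d27')['color'][250:450,280:520,::-1]
cv2.imwrite('pics/x27.png',np.vstack([np.hstack([cv2.resize(a,(400,300)),cv2.resize(b,(400,300))]),np.hstack([cv2.resize(load('w27')['color'][:,:,::-1],(400,300)),np.zeros((300,400,3),np.uint8)])]))
E
```

```text
clock: 28.05
ee_pos: [0.4532, -0.224, 0.0277]
tool_rot: [1.814, 1.571, -2.825]
ft_force: [0.5, -0.2, -2.4]
finger_gap: 0.38
t 28.05 tcp [ 0.4532 -0.224   0.0277] jaw yaw -3.068 q6 2.438 F [ 0.5 -0.2 -2.4] gap 35.7
clock: 28.55
ee_pos: [0.4533, -0.2239, 0.0281]
tool_rot: [-2.075, 1.571, -0.43]
ft_force: [1.2, 0.2, 0.3]
finger_gap: 0.737
clock: 29.05
ee_pos: [0.4557, -0.215, 0.1721]
tool_rot: [-2.228, 1.562, -0.583]
ft_force: [0.0, -0.8, 0.4]
finger_gap: 0.746
t 29.05 tcp [ 0.4557 -0.215   0.1721] jaw yaw -3.067 q6 2.454 F [ 0.  -0.8  0.4] gap 70.2
```

View pics/x27.png

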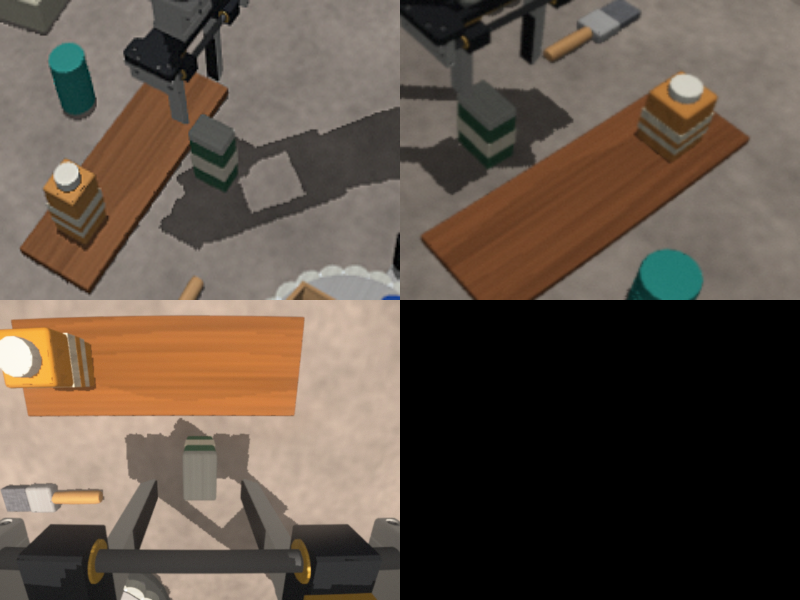

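```bash
python3 - <<'E'
from h import *
w=load('w27');np.set_printoptions(precision=4,suppress=True)
cv2.imwrite('pics/w27c.png',cv2.resize(w['color'][160:340,30:490,::-1],None,fx=1.7,fy=1.7,interpolation=2))
p=onz(w,[(294,243),(344,243),(346,318),(295,318)],.092);d=np.roll(p,-1,0)-p;print(p.mean(0),np.hypot(d[:,0],d[:,1]),np.arctan2(d[:,1],d[:,0]))
print(onz(w,[(43,184),(300,184),(472,183)],.014))
E
```

```text
[ 0.4507 -0.2043  0.092 ] [0.0323 0.0538 0.0351 0.0538] [-3.0673  1.6913  0.0741 -1.5032]
[[ 0.6878 -0.243   0.014 ]
 [ 0.4708 -0.2578  0.014 ]
 [ 0.3285 -0.2696  0.014 ]]
```

View pics/w27c.png

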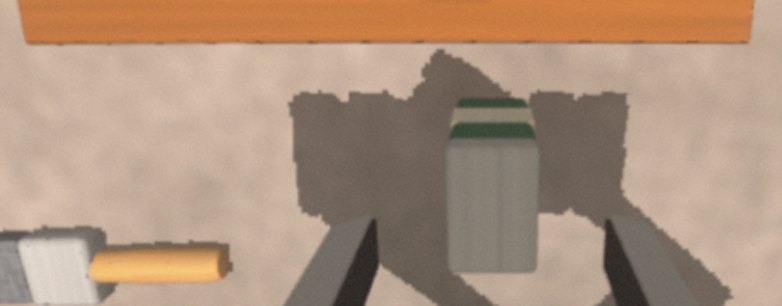

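```bash
python3 -m crank '[[0,0.003,0,0.149],[0,0.003,0,0.149],[0,0.003,0,0.149],[0,0.003,0,0.149],[-0.005,0,0,0.149]]'
python3 -m crank '[[0,0,0,0.149],[0,0,0,0.149],[0,0,0,0.149],[0,0,0,0.149],[0,0,0,0.149]]'
python3 -m crank '[[0,0,0,0.149],[0,0,0,0.149],[0,0,0,0.149],[0,0,0,0.149],[0,0,0,0.149]]'
python3 -m crank '[[0,0,0,0.149],[0,0,0,0.149],[0,0,0,0.149],[0,0,0,0.149],[0,0,0,0.149]]'
python3 -c "
from h import *
st()"
```

```text
clock: 29.7
ee_pos: [0.447, -0.201, 0.1653]
tool_rot: [0.134, 1.566, 2.53]
ft_force: [-0.1, -0.1, -0.3]
finger_gap: 0.753
clock: 30.2
ee_pos: [0.4467, -0.2013, 0.1652]
tool_rot: [-0.569, 1.566, 2.572]
ft_force: [0.1, -0.3, -0.7]
finger_gap: 0.749
clock: 30.7
ee_pos: [0.4467, -0.2013, 0.1652]
tool_rot: [-1.313, 1.566, 2.572]
ft_force: [0.1, 0.3, 0.3]
finger_gap: 0.748
clock: 31.2
ee_pos: [0.4467, -0.2013, 0.1652]
tool_rot: [-2.06, 1.566, 2.57]
ft_force: [0.8, -0.4, -0.6]
finger_gap: 0.748
t 31.2 tcp [ 0.4467 -0.2013  0.1652] jaw yaw -0.082 q6 -0.518 F [ 0.8 -0.4 -0.6] gap 70.3
```

```bash
python3 -m crank '[[0.004,-0.002,0,0.149],[0,0,-0.04,0.007],[0,0,-0.04,0],[0,0,-0.006,0],[0,0,0,0]]'
python3 -m crank '[[0,0,0,0],[0,0,0,0],[0,0,0,0],[0,0,0,0],[0,0,0,0]]' -1 30
python3 -c "
from h import *
st();snap('wrist','w28')"
```

```text
clock: 31.7
ee_pos: [0.45, -0.2026, 0.0793]
tool_rot: [-2.222, 1.564, 2.558]
ft_force: [-0.2, 0.2, 1.2]
finger_gap: 0.751
clock: 32.2
ee_pos: [0.4527, -0.2043, 0.0828]
tool_rot: [0.737, 1.569, -0.765]
ft_force: [-0.6, 0.4, 2.2]
finger_gap: 0.382
t 32.2 tcp [ 0.4527 -0.2043  0.0828] jaw yaw 0.068 q6 -0.667 F [-0.6  0.4  2.2] gap 35.9
```

View pics/w28.png

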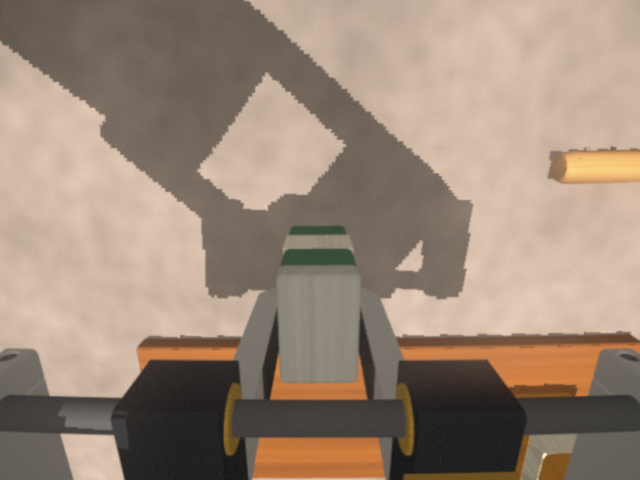

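```bash
python3 - <<'E'
from h import *
w=load('w28');np.set_printoptions(precision=4,suppress=True)
p=onz(w,[(278,270),(359,269),(358,381),(283,382)],.092);d=np.roll(p,-1,0)-p;print(p.mean(0),np.hypot(d[:,0],d[:,1]),np.arctan2(d[:,1],d[:,0]))
E
```

```text
[ 0.4522 -0.1998  0.092 ] [0.0337 0.0551 0.0346 0.0551] [ 0.0812 -1.4771 -3.0583  1.6477]
```

```bash
python3 -m crank '[[0,0,0.007,0],[0,-0.015,0,0.006],[0,-0.01,0,0],[0,-0.009,0,0],[0,-0.008,0,0]]' - 25
python3 -c "
from h import *
st()"
python3 -m crank '[[0,-0.008,0,0],[0,-0.007,0,0],[0,-0.006,0,0],[0,-0.004,0,0],[0,0,0,0]]'
python3 -c "
from h import *
st()"
```

```text
clock: 32.75
ee_pos: [0.452, -0.2438, 0.0888]
tool_rot: [-3.093, 1.564, 1.692]
ft_force: [-0.4, 7.1, 4.2]
finger_gap: 0.381
t 32.75 tcp [ 0.452  -0.2438  0.0888] jaw yaw 0.072 q6 -0.741 F [-0.4  7.1  4.2] gap 35.8
clock: 33.25
ee_pos: [0.4532, -0.2694, 0.0888]
tool_rot: [2.655, 1.566, 1.156]
ft_force: [3.3, 5.0, 0.4]
finger_gap: 0.385
t 33.25 tcp [ 0.4532 -0.2694  0.0888] jaw yaw 0.072 q6 -0.778 F [3.3 5.  0.4] gap 36.2
```

```bash
python3 -m crank '[[0,0.003,0.035,0],[0.008,0.02,0.04,-0.14],[0.009,0.03,0.02,-0.1465],[0.009,0.03,0.02,-0.1465],[0.009,0.03,0.02,-0.1465]]' - 35
python3 -m crank '[[0.0096,0.0295,0.016,-0.1465],[0.0096,0.0295,0,-0.1465],[0.0096,0.0295,0,-0.1465],[0.0096,0.0295,0,-0.1465],[0.0096,0.0295,0,-0.1465]]'
python3 -m crank '[[0.008,0.03,0,-0.144],[0.008,0.029,0,-0.14],[0,0,0,0],[0,0,0,0],[0,0,0,0]]'
python3 - <<'E'
from h import *
s=st();print(tray(s['ee_pos']-[0,0,.006]).round(1));snap('side','d29');snap('scene','s29')
cv2.imwrite('pics/d29g.png',np.clip(cv2.resize(load('d29')['color'][140:200,280:350,::-1],(700,600),interpolation=0).astype(float)*1.6,0,255).astype(np.uint8))
cv2.imwrite('pics/s29g.png',np.clip(cv2.resize(load('s29')['color'][200:260,305:375,::-1],(700,600),interpolation=0).astype(float)*1.6,0,255).astype(np.uint8))
E
```

```text
clock: 33.75
ee_pos: [0.4872, -0.1572, 0.2247]
tool_rot: [-1.175, 1.57, 3.025]
ft_force: [-0.5, -0.1, -3.2]
finger_gap: 0.384
clock: 34.25
ee_pos: [0.5352, -0.0095, 0.2396]
tool_rot: [-0.349, 1.57, 3.119]
ft_force: [0.6, -0.1, -2.3]
finger_gap: 0.38
clock: 34.75
ee_pos: [0.5509, 0.0476, 0.2396]
tool_rot: [0.399, 1.57, -2.693]
ft_force: [0.2, -0.3, -2.3]
finger_gap: 0.379
t 34.75 tcp [0.5509 0.0476 0.2396] jaw yaw -1.522 q6 1.452 F [ 0.2 -0.3 -2.3] gap 35.6
[  2.9 -56.2 160.4]
```

View pics/d29g.png

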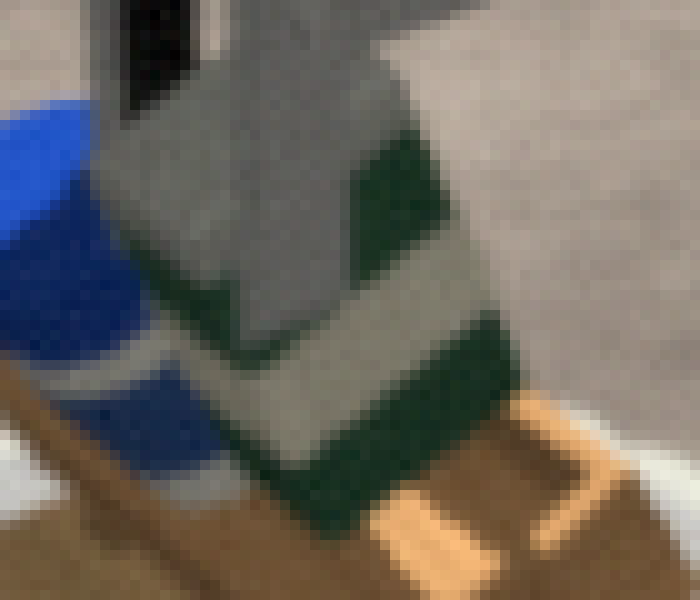

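View pics/s29g.png

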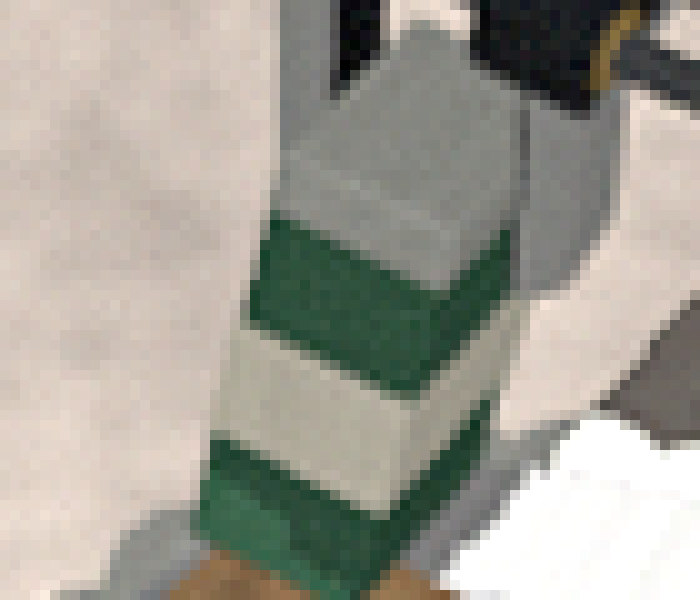

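```bash
python3 - <<'E'
from h import *
np.set_printoptions(precision=1,suppress=True)
a=load('s29');b=load('d29');e=lambda p:np.array(p,float)/10+[279.9,139.9];c=lambda p:np.array(p,float)/10+[304.9,199.9]
P=onplane(b,e([(335,540),(522,375),(412,130)]),-73);print(P)
d=P[2]-P[1];print('lean',np.degrees(np.arctan2(-d[0],d[2])),'bottom',np.degrees(np.arctan2(P[1,2]-P[0,2],P[1,0]-P[0,0])),np.hypot(*(P[1]-P[0])[[0,2]]))
p,r=tri(a,c((195,525)),b,e((522,375)));print('Rcorner y-',tray(p),r*1000)
p,r=tri(a,c((272,215)),b,e((412,130)));print('lid line',tray(p),r*1000)
E
```

```text
[[-19.3 -73.   84.9]
 [ 31.5 -73.   81.8]
 [ 38.7 -73.  153.6]]
lean -5.728017108392175 bottom -3.458637316182162 50.90641914297155
Rcorner y- [ 31.5 -71.9  81.1] 0.8307291889044148
lid line [ 38.6 -72.4 153.5] 0.7528812174509549
```

```bash
python3 -m crank '[[-0.0057,0,-0.003,-0.006],[0.0105,0.0004,-0.02,0],[0.0106,0.0004,-0.0198,0],[0,0,0,0],[0,0,0,0]]' - 35
python3 - <<'E'
from h import *
s=st();print(tray(s['ee_pos']-[0,0,.006]).round(1));snap('side','d30');snap('scene','s30')
b=cv2.resize(load('d30')['color'][150:210,280:350,::-1],(400,343),interpolation=0);a=cv2.resize(load('s30')['color'][230:290,305:375,::-1],(400,343),interpolation=0)
cv2.imwrite('pics/x30.png',np.clip(np.hstack([a,b]).astype(float)*1.6,0,255).astype(np.uint8))
E
```

```text
clock: 35.35
ee_pos: [0.5659, 0.0489, 0.197]
tool_rot: [-0.052, 1.569, 3.132]
ft_force: [0.9, -0.0, -2.5]
finger_gap: 0.383
t 35.35 tcp [0.5659 0.0489 0.197 ] jaw yaw -1.528 q6 1.462 F [ 0.9 -0.  -2.5] gap 36.0
[ -3.8 -55.5 115.7]
```

View pics/x30.png

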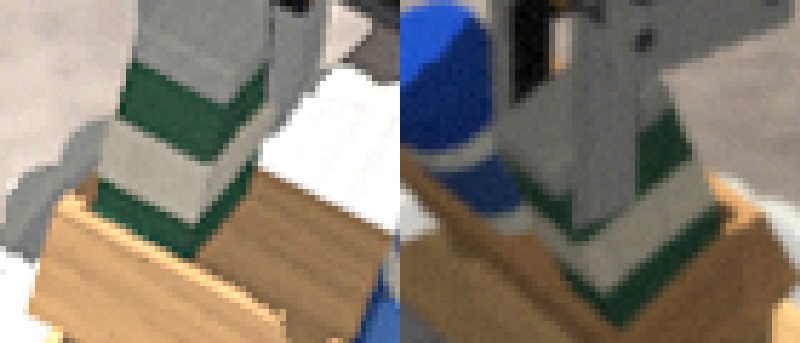

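```bash
python3 -m crank '[[0.005,0.0002,-0.0093,0],[0.005,0.0002,-0.0093,0],[0.0025,0,-0.005,0],[0,0,0,0],[0,0,0,0]]' - 30
python3 -c "
from h import *
s=st();print(tray(s['ee_pos']-[0,0,.006]).round(1))"
```

```text
clock: 35.95
ee_pos: [0.578, 0.0497, 0.1731]
tool_rot: [0.039, 1.567, -3.059]
ft_force: [-5.3, -0.6, 1.9]
finger_gap: 0.381
t 35.95 tcp [0.578  0.0497 0.1731] jaw yaw -1.528 q6 1.465 F [-5.3 -0.6  1.9] gap 35.8
[ -4.3 -55.3  88.9]
```

```bash
python3 -m crank '[[0.0005,0,-0.003,0],[0.0005,0,-0.003,0],[0.0005,0,-0.0025,0],[-0.001,0,-0.001,0],[0,0,0,0]]' - 8
python3 - <<'E'
from h import *
s=st();print(tray(s['ee_pos']-[0,0,.006]).round(1));snap('side','d31');snap('scene','s31')
b=cv2.resize(load('d31')['color'][150:210,280:350,::-1],(400,343),interpolation=0);a=cv2.resize(load('s31')['color'][230:290,305:375,::-1],(400,343),interpolation=0)
cv2.imwrite('pics/x31.png',np.clip(np.hstack([a,b]).astype(float)*1.6,0,255).astype(np.uint8))
E
```

```text
clock: 36.45
ee_pos: [0.5792, 0.0497, 0.1648]
tool_rot: [0.124, 1.57, -2.975]
ft_force: [-5.1, -1.9, 5.1]
finger_gap: 0.385
t 36.45 tcp [0.5792 0.0497 0.1648] jaw yaw -1.528 q6 1.465 F [-5.1 -1.9  5.1] gap 36.1
[ -7.1 -55.3  81. ]
```

View pics/x31.png

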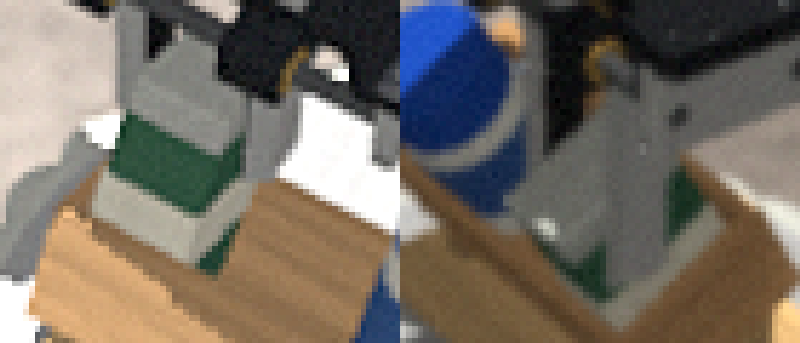

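```bash
python3 -m crank '[[0,0,0,0],[0,0,0,0],[0,0,0,0],[0,0,0,0],[0,0,0,0]]' 0.15
python3 -m crank '[[0,0,0.02,0],[0,0,0.04,0],[-0.01,0,0.04,0],[-0.02,0,0.03,0],[-0.03,-0.03,0,0.1]]'
python3 - <<'E'
from h import *
st();snap('side','d32');snap('scene','s32')
a=load('s32')['color'][210:330,290:450,::-1];b=load('d32')['color'][120:240,230:390,::-1]
cv2.imwrite('pics/x32.png',np.clip(np.hstack([cv2.resize(a,(400,300),interpolation=2),cv2.resize(b,(400,300),interpolation=2)])*1.4,0,255).astype(np.uint8))
E
```

```text
clock: 37.05
ee_pos: [0.5798, 0.0498, 0.164]
tool_rot: [-3.077, 1.571, 0.107]
ft_force: [0.7, 0.4, -0.2]
finger_gap: 0.573
clock: 37.55
ee_pos: [0.5229, 0.0211, 0.3001]
tool_rot: [2.972, 1.559, -0.02]
ft_force: [-0.4, -1.1, 0.9]
finger_gap: 0.574
t 37.55 tcp [0.5229 0.0211 0.3001] jaw yaw -1.421 q6 1.295 F [-0.4 -1.1  0.9] gap 54.0
```

View pics/x32.png

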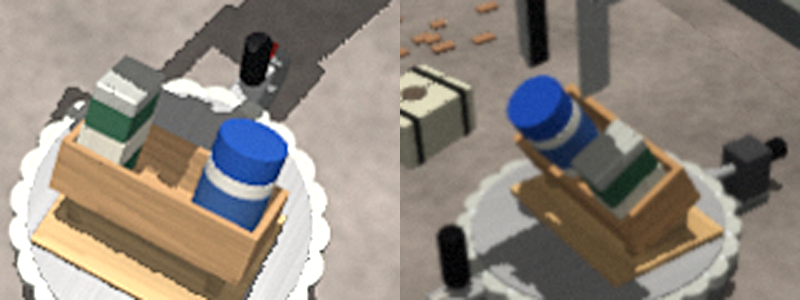

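```bash
python3 -m crank '[[0.02,0.02,0,-0.05],[0.022,0.019,0,-0.058],[0.022,0.019,-0.02,0],[0.02,0.018,-0.03,0],[0,0,-0.015,0]]' -1 10
python3 - <<'E'
from h import *
np.set_printoptions(precision=1,suppress=True)
s=st();print(tray(s['ee_pos']-[0,0,.025]));snap('wrist','w33');
a=load('s32');b=load('d32')
cv2.imwrite('pics/s32g.png',np.clip(cv2.resize(a['color'][225:305,320:410,::-1],(720,640),interpolation=0)[:600].astype(float)*1.5,0,255).astype(np.uint8))
cv2.imwrite('pics/d32g.png',np.clip(cv2.resize(b['color'][145:215,265:345,::-1],(680,595),interpolation=0).astype(float)*1.5,0,255).astype(np.uint8))
E
```

```text
clock: 38.15
ee_pos: [0.604, 0.098, 0.2251]
tool_rot: [-0.285, 1.567, 2.893]
ft_force: [-0.4, -0.1, 0.2]
finger_gap: 0.185
t 38.15 tcp [0.6 0.1 0.2] jaw yaw -1.534 q6 1.553 F [-0.4 -0.1  0.2] gap 17.4
[ 35.9  -8.1 104.9]
```

View pics/s32g.png

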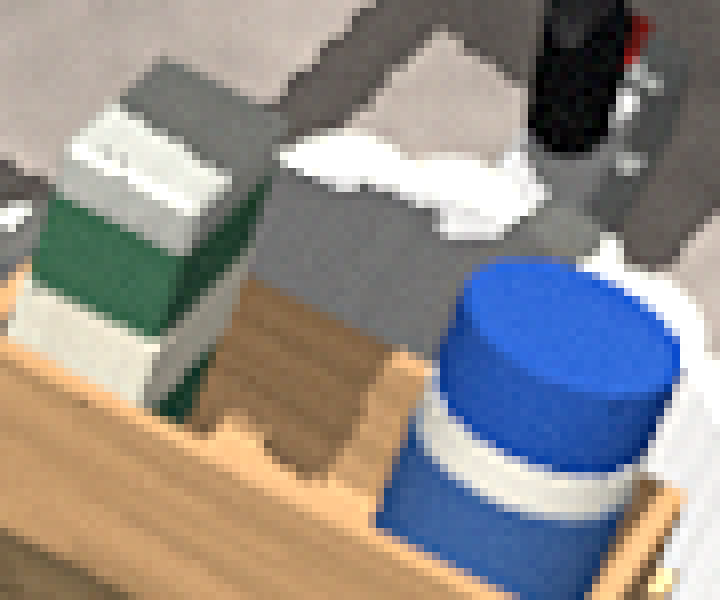

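View pics/w33.png

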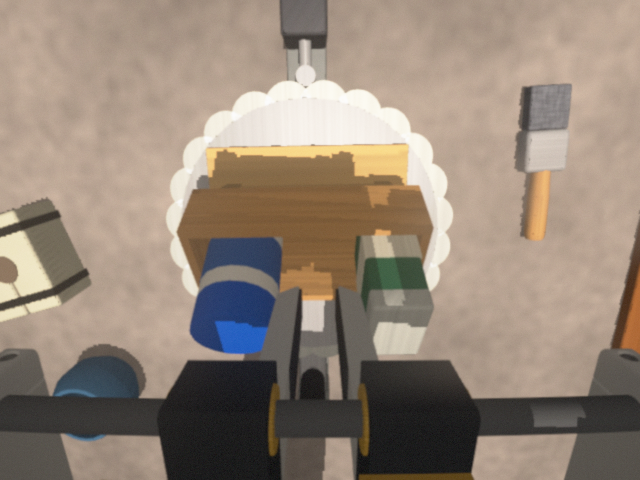

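```bash
python3 -m crank '[[0.001,0,0,0],[0.001,0,-0.02,0],[0,0,-0.035,0],[0,0,-0.03,0],[0,0,0,0]]' -1 10
python3 -c "
from h import *
st()"
python3 -m crank '[[0,0,0,0],[0,0,0,0],[0,0,0,0],[0,0,0,0],[0,0,0,0]]' -0.24 15
python3 - <<'E'
from h import *
np.set_printoptions(precision=4,suppress=True)
s=st();snap('side','d34');snap('scene','s34')
a=load('s34')['color'][210:330,290:450,::-1];b=load('d34')['color'][120:240,230:390,::-1]
cv2.imwrite('pics/x34.png',np.clip(np.hstack([cv2.resize(a,(400,300),interpolation=2),cv2.resize(b,(400,300),interpolation=2)])*1.4,0,255).astype(np.uint8))
E
```

```text
clock: 38.7
ee_pos: [0.6025, 0.0948, 0.141]
tool_rot: [0.004, 1.563, -3.104]
ft_force: [-0.3, -0.1, -1.0]
finger_gap: 0.005
t 38.7 tcp [0.6025 0.0948 0.141 ] jaw yaw -1.537 q6 1.552 F [-0.3 -0.1 -1. ] gap 0.5
clock: 39.2
ee_pos: [0.6062, 0.0966, 0.1454]
tool_rot: [-2.365, 1.568, 0.811]
ft_force: [0.0, 2.9, 2.2]
finger_gap: 0.369
t 39.2 tcp [0.6062 0.0966 0.1454] jaw yaw -1.536 q6 1.552 F [0.  2.9 2.2] gap 34.7
```

View pics/x34.png

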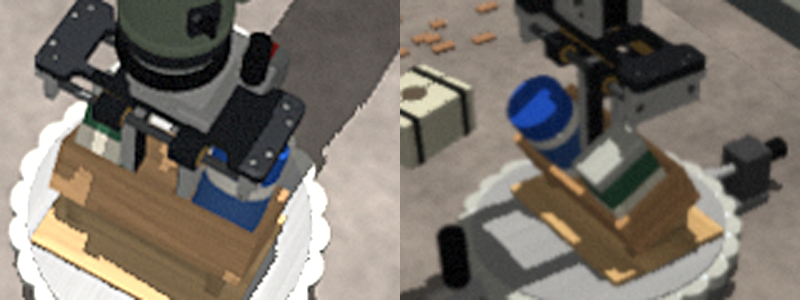

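```bash
python3 -m crank '[[0,0,0,0],[0,0,0,0],[0,0,0,0],[0,0,0,0],[0,0,0,0]]' -0.21
python3 -c "
from h import *
st()"
python3 -m crank '[[0,0,0,0],[0,0,0,0],[0,0,0.02,0],[0,0,0.04,0],[0,0,0.045,0]]' -0.8
python3 -m crank '[[-0.02,-0.035,0.02,0.14],[-0.01,-0.045,0,0.149],[-0.003,-0.048,0,0.149],[0.001,-0.048,0,0.149],[0.005,-0.048,0,0.149]]' 0.2
python3 -c "
from h import *
st();snap('side','d35')"
python3 -m crank '[[0.009,-0.048,0,0.149],[0.009,-0.048,0,0.149],[0.009,-0.045,0,0.149],[0.009,-0.035,0,0.149],[0.003,-0.008,0,0.149]]'
python3 - <<'E'
from h import *
st();snap('wrist','w35')
E
```

```text
clock: 39.8
ee_pos: [0.606, 0.0975, 0.1453]
tool_rot: [-2.036, 1.568, 1.141]
ft_force: [-2.1, 4.9, 5.3]
finger_gap: 0.396
t 39.8 tcp [0.606  0.0975 0.1453] jaw yaw -1.535 q6 1.552 F [-2.1  4.9  5.3] gap 37.2
clock: 40.3
ee_pos: [0.6041, 0.0949, 0.2475]
tool_rot: [0.18, 1.565, -2.928]
ft_force: [1.3, -0.6, -0.8]
finger_gap: 0.104
clock: 40.8
ee_pos: [0.5784, -0.1227, 0.2689]
tool_rot: [0.12, 1.57, -2.269]
ft_force: [0.9, 0.2, 0.4]
finger_gap: 0.488
t 40.8 tcp [ 0.5784 -0.1227  0.2689] jaw yaw -0.818 q6 0.464 F [0.9 0.2 0.4] gap 45.9
clock: 41.35
ee_pos: [0.6176, -0.3095, 0.2675]
tool_rot: [-0.801, 1.568, -2.45]
ft_force: [-0.8, 0.4, -0.3]
finger_gap: 0.601
t 41.35 tcp [ 0.6176 -0.3095  0.2675] jaw yaw -0.079 q6 -0.51 F [-0.8  0.4 -0.3] gap 56.5
```

View pics/w35.png

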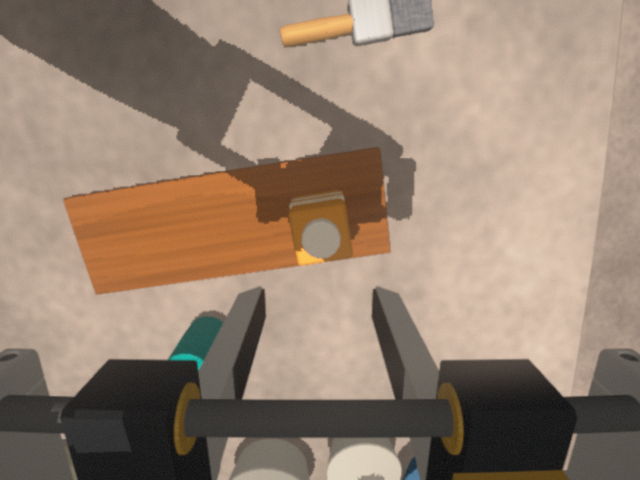

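```bash
python3 - <<'E'
from h import *
b=load('d35')['color'][120:240,230:390,::-1]
cv2.imwrite('pics/d35g.png',np.clip(cv2.resize(b,(800,600),interpolation=2)*1.4,0,255).astype(np.uint8))
E
```

```text
(no output)
```

View pics/d35g.png

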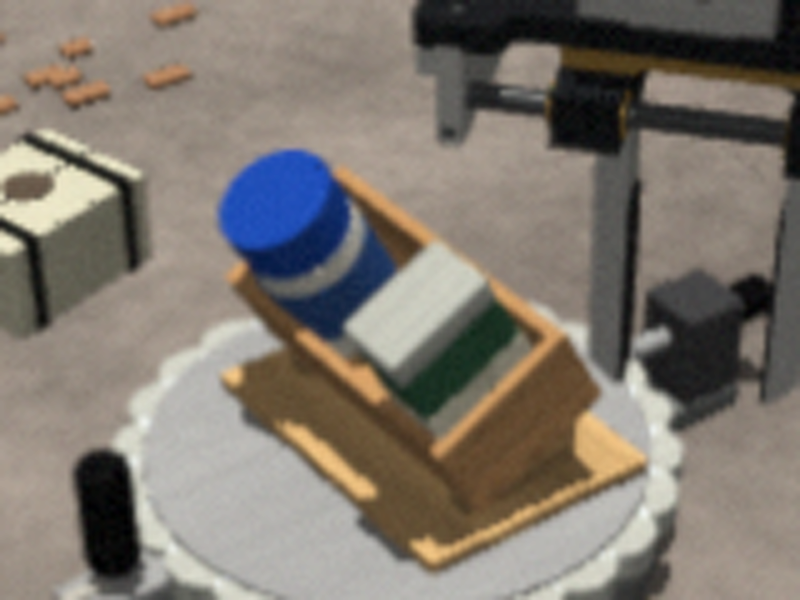

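```bash
python3 - <<'E'
from h import *
np.set_printoptions(precision=4,suppress=True)
w=load('w35');c=w['color'][180:280,270:370,::-1]
cv2.imwrite('pics/w35g.png',np.clip(cv2.resize(c,(600,600),interpolation=2)*1.3,0,255).astype(np.uint8))
print(onz(w,[(321,238)],.116))
E
```

```text
[[ 0.6189 -0.3086  0.116 ]]
```

View pics/w35g.png

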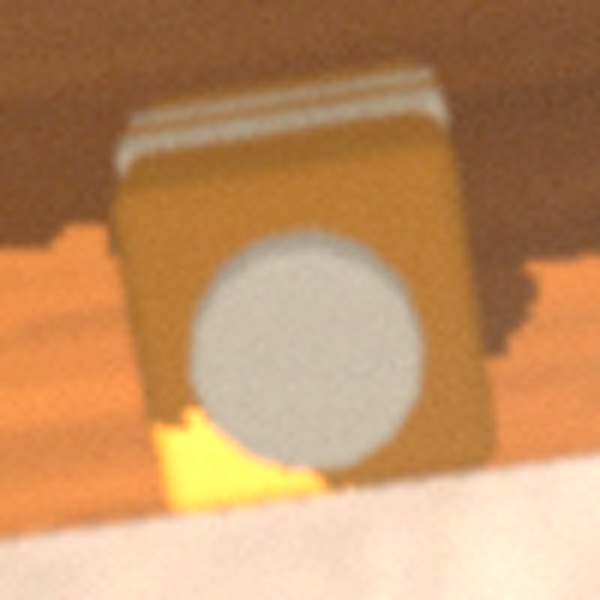

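```bash
python3 - <<'E'
from h import *
np.set_printoptions(precision=4,suppress=True)
w=load('w35');e=lambda p:np.array(p,float)/6+[269.9,179.9]
p=onz(w,e([(115,208),(453,158),(493,465),(165,515)]),.102);d=np.roll(p,-1,0)-p;print(p.mean(0),np.hypot(d[:,0],d[:,1]),np.arctan2(d[:,1],d[:,0]))
print(onz(w,e([(305,352)]),.116))
E
```

```text
[ 0.6188 -0.3111  0.102 ] [0.0498 0.0475 0.0504 0.0481] [ 0.0709 -1.5006 -3.0596  1.6287]
[[ 0.6186 -0.309   0.116 ]]
```

```bash
python3 -m crank '[[0.001,0.001,-0.04,0.149],[0,0,-0.045,0],[0,0,-0.04,0],[0,0,-0.01,0],[0,0,0,0]]' 0.1
python3 -c "
from h import *
st();snap('wrist','w36')"
```

```text
clock: 41.9
ee_pos: [0.6183, -0.3025, 0.1323]
tool_rot: [-2.168, 1.567, 2.613]
ft_force: [0.3, 0.2, 0.1]
finger_gap: 0.553
t 41.9 tcp [ 0.6183 -0.3025  0.1323] jaw yaw 0.069 q6 -0.649 F [0.3 0.2 0.1] gap 52.0
```

View pics/w36.png

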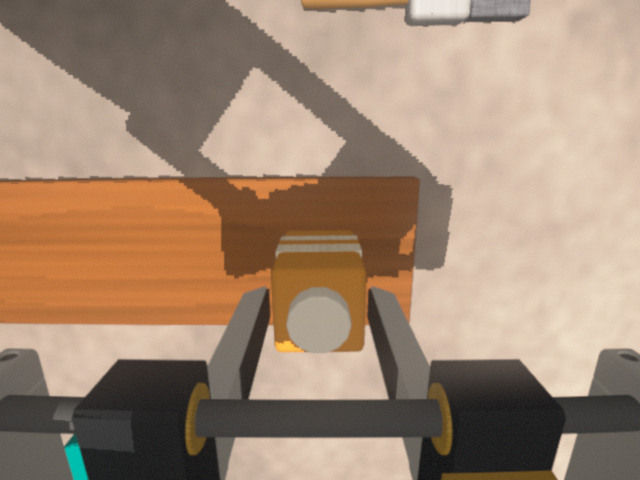

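```bash
python3 - <<'E'
from h import *
w=load('w36');print(onz(w,[(319,319)],.116),onz(w,[(0,178),(418,178)],.014),bot.state()['ee_pos'])
E
python3 -m crank '[[0,-0.0015,0,0],[0,0,0,0],[0,0,0,0],[0,0,0,0],[0,0,0,0]]'
python3 -c "
from h import *
st()"
```

```text
[[ 0.61823706 -0.30665578  0.116     ]] [[ 0.37396387 -0.26147606  0.014     ]
 [ 0.68587507 -0.24145177  0.014     ]] [ 0.61962654 -0.30347951  0.13474096]
clock: 42.45
ee_pos: [0.6195, -0.3052, 0.1346]
tool_rot: [0.815, 1.57, -0.686]
ft_force: [0.0, 0.7, 0.4]
finger_gap: 0.551
t 42.45 tcp [ 0.6195 -0.3052  0.1346] jaw yaw 0.07 q6 -0.653 F [0.  0.7 0.4] gap 51.8
```

```bash
python3 -m crank '[[-0.001,-0.002,-0.003,0],[0,0,0,0],[0,0,0,0],[0,0,0,0],[0,0,0,0]]' -1 45
python3 -c "
from h import *
st()"
python3 -m crank '[[0,0,0,0],[0,0,0.01,0],[0,0,0.02,0],[0,0,0.03,0],[0,0,0,0]]'
python3 - <<'E'
from h import *
st();snap('side','d37');snap('scene','s37')
a=load('s37')['color'][130:250,130:290,::-1];b=load('d37')['color'][250:370,370:530,::-1]
cv2.imwrite('pics/x37.png',np.hstack([cv2.resize(a,(400,300),interpolation=2),cv2.resize(b,(400,300),interpolation=2)]))
E
```

```text
clock: 42.95
ee_pos: [0.6181, -0.3069, 0.1306]
tool_rot: [-2.26, 1.57, 2.523]
ft_force: [-0.4, -0.1, -2.5]
finger_gap: 0.35
t 42.95 tcp [ 0.6181 -0.3069  0.1306] jaw yaw 0.07 q6 -0.656 F [-0.4 -0.1 -2.5] gap 32.9
clock: 43.45
ee_pos: [0.6213, -0.309, 0.1974]
tool_rot: [0.916, 1.56, -0.584]
ft_force: [0.7, -0.6, -1.5]
finger_gap: 0.351
t 43.45 tcp [ 0.6213 -0.309   0.1974] jaw yaw 0.07 q6 -0.656 F [ 0.7 -0.6 -1.5] gap 33.0
```

View pics/x37.png

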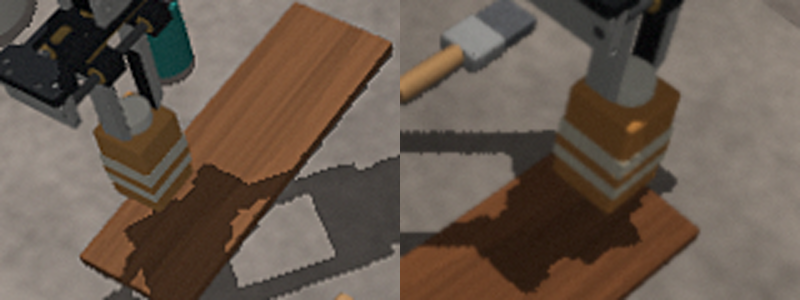

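```bash
python3 -m crank '[[-0.03,0.026,0,0],[-0.03,0.026,0,0],[-0.03,0.026,-0.01,0],[-0.03,0.026,-0.03,0],[0,0,-0.03,0]]' - 45
python3 -c "
from h import *
st()"
python3 -m crank '[[0,0,-0.004,0],[0,-0.01,0,0],[0,-0.012,0,0],[0,-0.01,0,0],[0,-0.01,0,0]]'
python3 -c "
from h import *
st()"
```

```text
clock: 44.05
ee_pos: [0.4914, -0.1975, 0.1168]
tool_rot: [-2.232, 1.559, 2.552]
ft_force: [-0.5, 0.0, -3.0]
finger_gap: 0.354
t 44.05 tcp [ 0.4914 -0.1975  0.1168] jaw yaw 0.072 q6 -0.618 F [-0.5  0.  -3. ] gap 33.2
clock: 44.55
ee_pos: [0.4992, -0.2438, 0.1181]
tool_rot: [2.936, 1.564, 1.434]
ft_force: [-0.5, 9.7, 6.9]
finger_gap: 0.349
t 44.55 tcp [ 0.4992 -0.2438  0.1181] jaw yaw 0.068 q6 -0.685 F [-0.5  9.7  6.9] gap 32.9
```

```bash
python3 -m crank '[[0,-0.006,0.003,0],[0,-0.008,0.002,0],[0,-0.008,0,0],[0,-0.007,0,0],[0,-0.007,0,0]]'
python3 - <<'E'
from h import *
st();snap('side','d38');snap('scene','s38')
a=load('s38')['color'][130:250,170:330,::-1];b=load('d38')['color'][230:350,330:490,::-1]
cv2.imwrite('pics/x38.png',np.hstack([cv2.resize(a,(400,300),interpolation=2),cv2.resize(b,(400,300),interpolation=2)]))
E
```

```text
clock: 45.05
ee_pos: [0.4989, -0.2799, 0.1216]
tool_rot: [2.993, 1.565, 1.49]
ft_force: [1.4, 6.1, -1.6]
finger_gap: 0.348
t 45.05 tcp [ 0.4989 -0.2799  0.1216] jaw yaw 0.068 q6 -0.736 F [ 1.4  6.1 -1.6] gap 32.7
```

View pics/x38.png

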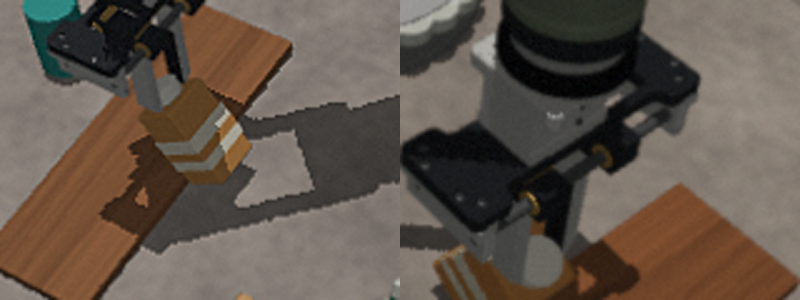

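```bash
python3 -m crank '[[0,0.003,0.02,0],[0,0.003,0.03,0],[0,0.01,0.04,0],[0.003,0.015,0.03,-0.05],[0.003,0.02,0.02,-0.1]]' - 58
python3 - <<'E'
from h import *
st();snap('scene','s39')
a=load('s39')['color'][130:250,190:350,::-1]
cv2.imwrite('pics/x39.png',cv2.resize(a,(640,480),interpolation=2))
E
```

```text
clock: 45.65
ee_pos: [0.5059, -0.2331, 0.2662]
tool_rot: [0.825, 1.563, -0.831]
ft_force: [0.6, -0.5, -3.2]
finger_gap: 0.343
t 45.65 tcp [ 0.5059 -0.2331  0.2662] jaw yaw -0.086 q6 -0.5 F [ 0.6 -0.5 -3.2] gap 32.2
```

View pics/x39.png

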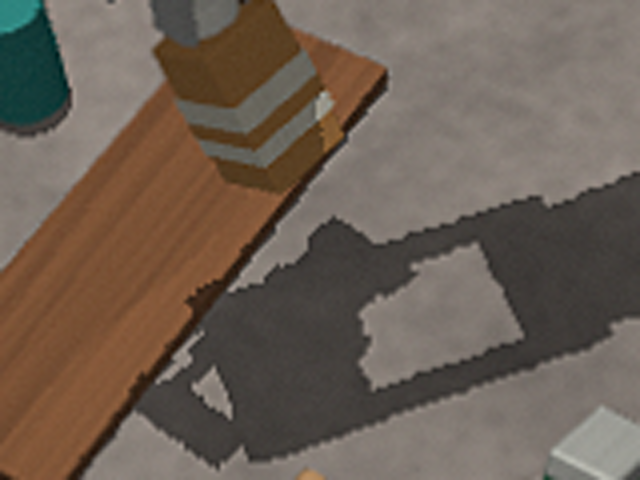

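```bash
python3 -m crank '[[0.002,0.0326,0.013,-0.1443],[0.002,0.0326,0.013,-0.1443],[0.002,0.0326,0.013,-0.1443],[0.002,0.0326,0,-0.1443],[0.002,0.0326,0,-0.1443]]'
python3 -m crank '[[0.002,0.0326,0,-0.1443],[0.002,0.0326,0,-0.1443],[0.002,0.0326,0,-0.1443],[0.002,0.0326,0,-0.1443],[0.002,0.0326,0,-0.1443]]'
python3 -m crank '[[0,0,0,0],[0,0,0,0],[0,0,0,0],[0,0,0,0],[0,0,0,0]]'
python3 - <<'E'
from h import *
np.set_printoptions(precision=1,suppress=True)
s=st();print(s['ee_pos'].round(4),tray(s['ee_pos']-[0,0,.0196]));snap('side','d40');snap('scene','s40')
a=load('s40')['color'][180:280,300:400,::-1];b=load('d40')['color'][100:200,250:350,::-1]
cv2.imwrite('pics/x40.png',np.clip(np.hstack([cv2.resize(a,(400,400),interpolation=0),cv2.resize(b,(400,400),interpolation=0)])*1.4,0,255).astype(np.uint8))
E
```

```text
clock: 46.2
ee_pos: [0.5155, -0.0678, 0.3023]
tool_rot: [1.68, 1.567, -0.699]
ft_force: [1.0, 0.0, -2.3]
finger_gap: 0.343
clock: 46.7
ee_pos: [0.5256, 0.0958, 0.3015]
tool_rot: [2.489, 1.568, -0.612]
ft_force: [1.2, 0.5, -2.8]
finger_gap: 0.341
clock: 47.2
ee_pos: [0.5245, 0.0947, 0.3011]
tool_rot: [2.06, 1.57, -1.035]
ft_force: [0.8, 1.0, -2.8]
finger_gap: 0.345
t 47.2 tcp [0.5 0.1 0.3] jaw yaw -1.524 q6 1.541 F [ 0.8  1.  -2.8] gap 32.4
[0.5 0.1 0.3] [  3.9  -8.  214.2]
```

View pics/x40.png

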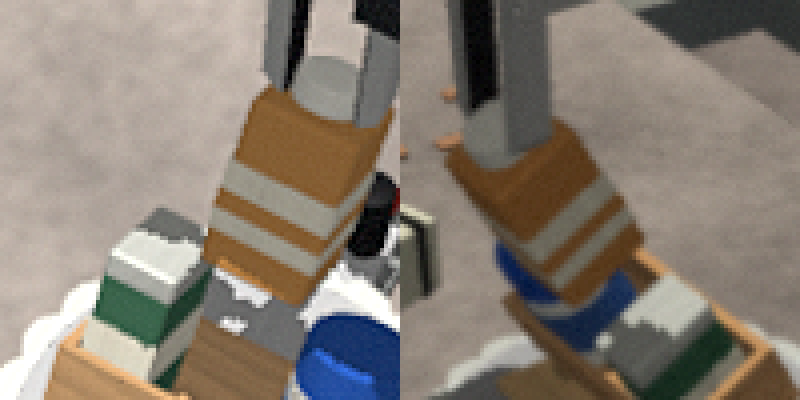

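```bash
python3 - <<'E'
from h import *
np.set_printoptions(precision=1,suppress=True)
a=load('s40');b=load('d40');e=lambda p:(np.array(p,float)-[400,0])/4+[249.9,99.9];c=lambda p:np.array(p,float)/4+[299.9,179.9]
P=onplane(b,e([(577,306),(643,243),(583,122)]),-34);print(P)
d=P[2]-P[1];print('lean',np.degrees(np.arctan2(-d[0],d[2])),'bottom',np.degrees(np.arctan2(P[1,2]-P[0,2],P[1,0]-P[0,0])),np.hypot(*(P[1]-P[0])[[0,2]]))
p,r=tri(a,c((206,257)),b,e((643,243)));print('R y-',tray(p),r*1000)
p,r=tri(a,c((258,90)),b,e((583,122)));print('Rtop y-',tray(p),r*1000)
# R y+ corner with scene only: plane y=+18
o,v=ray(a,c([(300,304)]));t=((.016)-(o-O)@UY)/(v@UY);print('R y+',tray(o+v*t[:,None]))
E
```

```text
[[-22.9 -34.  118.6]
 [ 23.  -34.  118.8]
 [ 30.8 -34.  203.2]]
lean -5.306929118641726 bottom 0.24584386094531424 45.911132830006274
R y- [ 22.7 -31.2 117.7] 2.781412932014971
Rtop y- [ 28.4 -33.  207. ] 7.9476358434678716
R y+ [[ 14.6  16.  113.8]]
```

```bash
python3 -m crank '[[0.0082,-0.0006,-0.0155,-0.004],[0.0082,-0.0006,-0.0155,0],[0.0082,0.0003,-0.0155,0],[0.0082,0.0003,-0.0155,0],[0,0,0,0]]'
python3 - <<'E'
from h import *
np.set_printoptions(precision=1,suppress=True)
s=st();print(tray(s['ee_pos']-[0,0,.0196]));snap('side','d41');snap('scene','s41')
a=load('s41')['color'][210:310,310:410,::-1];b=load('d41')['color'][120:220,250:350,::-1]
cv2.imwrite('pics/x41.png',np.clip(np.hstack([cv2.resize(a,(400,400),interpolation=0),cv2.resize(b,(400,400),interpolation=0)])*1.4,0,255).astype(np.uint8))
E
```

```text
clock: 47.8
ee_pos: [0.556, 0.0952, 0.2346]
tool_rot: [-0.017, 1.564, -3.115]
ft_force: [-0.1, -0.1, -1.7]
finger_gap: 0.345
t 47.8 tcp [0.6 0.1 0.2] jaw yaw -1.527 q6 1.543 F [-0.1 -0.1 -1.7] gap 32.4
[  0.5  -8.9 140.7]
```

View pics/x41.png

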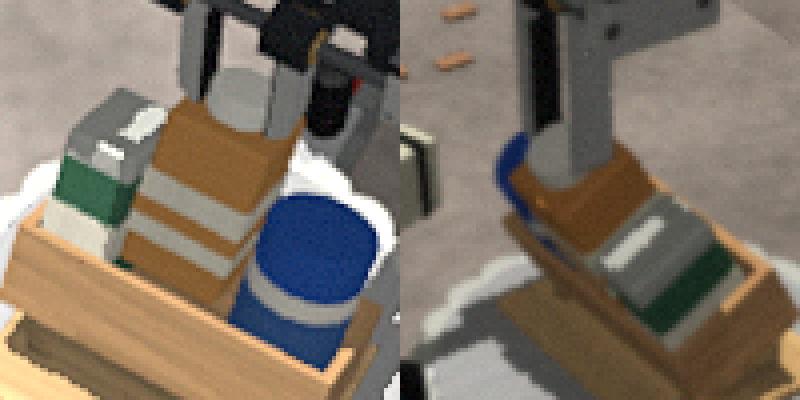

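```bash
python3 -m crank '[[0.0047,0.0002,-0.009,0],[0.0047,0.0002,-0.009,0],[0.0042,0.0002,-0.008,0],[0,0,0,0],[0,0,0,0]]'
python3 - <<'E'
from h import *
np.set_printoptions(precision=1,suppress=True)
s=st();print(s['ft_force'],tray(s['ee_pos']-[0,0,.0196]));snap('side','d42');snap('scene','s42')
a=load('s42')['color'][210:310,310:410,::-1];b=load('d42')['color'][120:220,250:350,::-1]
cv2.imwrite('pics/x42.png',np.clip(np.hstack([cv2.resize(a,(400,400),interpolation=0),cv2.resize(b,(400,400),interpolation=0)])*1.4,0,255).astype(np.uint8))
E
```

```text
clock: 48.4
ee_pos: [0.5705, 0.0959, 0.2126]
tool_rot: [-0.032, 1.57, -3.13]
ft_force: [1.3, -0.1, -1.2]
finger_gap: 0.343
t 48.4 tcp [0.6 0.1 0.2] jaw yaw -1.527 q6 1.544 F [ 1.3 -0.1 -1.2] gap 32.3
[ 1.3 -0.1 -1.2] [  3.   -8.7 114.4]
```

View pics/x42.png

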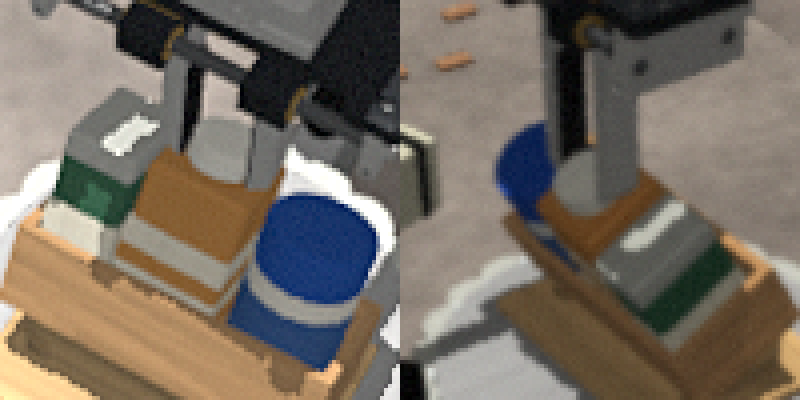

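```bash
python3 -m crank '[[0.0018,0,-0.0044,0],[0.0015,0,-0.0044,0],[0.001,0,-0.003,0],[0,0,0,0],[0,0,0,0]]' - 40
python3 -c "
from h import *
s=st();print(s['ft_force'].round(1),tray(s['ee_pos']-[0,0,.0196]).round(1))"
```

```text
clock: 49.0
ee_pos: [0.5748, 0.0955, 0.205]
tool_rot: [1.476, 1.57, -1.621]
ft_force: [-7.6, -1.2, 14.0]
finger_gap: 0.346
t 49.0 tcp [0.5748 0.0955 0.205 ] jaw yaw -1.527 q6 1.544 F [-7.6 -1.2 14. ] gap 32.5
[-7.6 -1.2 14. ] [  3.1  -9.4 105.7]
```

```bash
python3 -m crank '[[-0.001,0,-0.0015,0],[-0.0015,0,-0.0015,0],[-0.0015,0,-0.001,0],[0,0,0,0],[0,0,0,0]]' - 12
python3 - <<'E'
from h import *
np.set_printoptions(precision=1,suppress=True)
s=st();print(s['ft_force'],tray(s['ee_pos']-[0,0,.0196]));snap('side','d43');snap('scene','s43')
a=load('s43')['color'][210:310,310:410,::-1];b=load('d43')['color'][120:220,250:350,::-1]
cv2.imwrite('pics/x43.png',np.clip(np.hstack([cv2.resize(a,(400,400),interpolation=0),cv2.resize(b,(400,400),interpolation=0)])*1.4,0,255).astype(np.uint8))
E
```

```text
clock: 49.5
ee_pos: [0.5743, 0.095, 0.2043]
tool_rot: [2.9, 1.561, -0.198]
ft_force: [-4.7, -3.4, 20.3]
finger_gap: 0.356
t 49.5 tcp [0.6 0.1 0.2] jaw yaw -1.527 q6 1.544 F [-4.7 -3.4 20.3] gap 33.5
[-4.7 -3.4 20.3] [  2.4  -9.8 105.3]
```

View pics/x43.png

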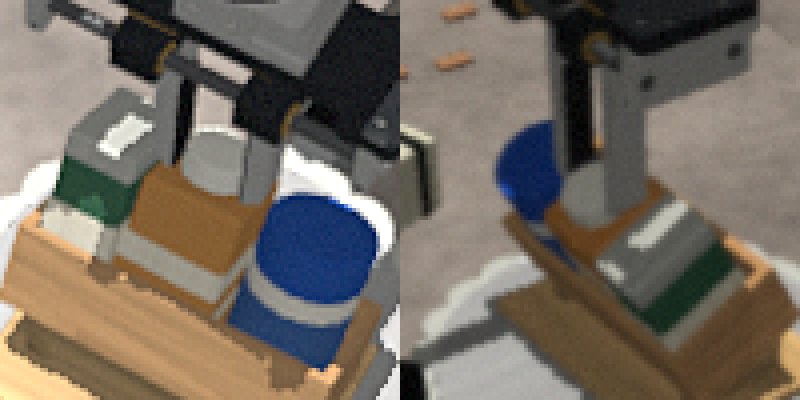

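```bash
python3 -m crank '[[0,0,0.001,0],[0,0,0.001,0],[0,0,0,0],[0,0,0,0],[0,0,0,0]]' -0.18
python3 -c "
from h import *
st()"
python3 -m crank '[[0,0,0.006,0],[0,0,0.012,0],[0,0,0.03,0],[-0.01,0,0.04,0],[-0.03,0,0.03,0]]'
python3 - <<'E'
from h import *
np.set_printoptions(precision=1,suppress=True)
s=st();snap('side','d44');snap('scene','s44')
a=load('s44')['color'][210:310,310:410,::-1];b=load('d44')['color'][120:220,250:350,::-1]
cv2.imwrite('pics/x44.png',np.clip(np.hstack([cv2.resize(a,(400,400),interpolation=0),cv2.resize(b,(400,400),interpolation=0)])*1.4,0,255).astype(np.uint8))
E
```

```text
clock: 50.1
ee_pos: [0.5738, 0.0953, 0.2037]
tool_rot: [2.934, 1.563, -0.164]
ft_force: [-1.9, -1.9, 10.0]
finger_gap: 0.405
t 50.1 tcp [0.5738 0.0953 0.2037] jaw yaw -1.527 q6 1.544 F [-1.9 -1.9 10. ] gap 38.1
clock: 50.6
ee_pos: [0.5326, 0.0957, 0.3198]
tool_rot: [-3.128, 1.568, 0.057]
ft_force: [-0.3, -0.7, 0.2]
finger_gap: 0.408
t 50.6 tcp [0.5 0.1 0.3] jaw yaw -1.527 q6 1.545 F [-0.3 -0.7  0.2] gap 38.4
```

View pics/x44.png

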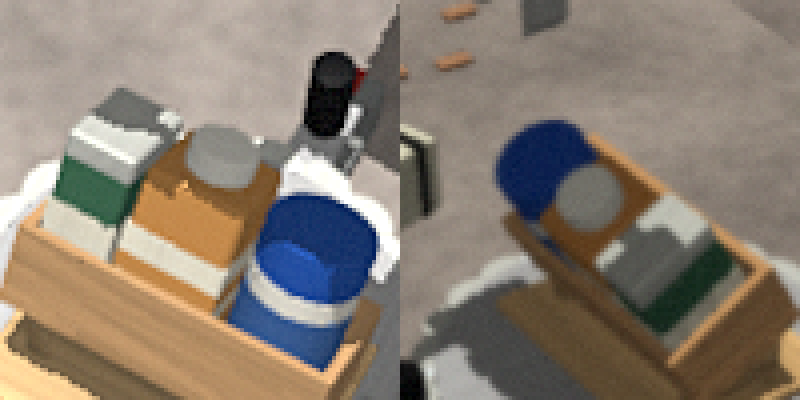

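```bash
python3 - <<'E'
from h import *
np.set_printoptions(precision=1,suppress=True)
a=load('s44');b=load('d44')
A=a['color'][225:305,320:410,::-1];B=b['color'][145:215,270:350,::-1]
cv2.imwrite('pics/s44g.png',np.clip(cv2.resize(A,(790,600),interpolation=0)*1.4,0,255).astype(np.uint8))
cv2.imwrite('pics/d44g.png',np.clip(cv2.resize(B,(685,600),interpolation=0)*1.4,0,255).astype(np.uint8))
# expected projections
for n,p in (('cap',(0,-9.5,108)),('jar',(-4,47,94)),('tin',(0,-57,98))): print(n,proj(a,world(*p))[0],proj(b,world(*p))[0])
E
```

```text
cap [364.7 248.8] [297.8 166.2]
jar [390.6 267.6] [284.6 159.7]
tin [340.9 241.8] [313.1 179.8]
```

View pics/s44g.png

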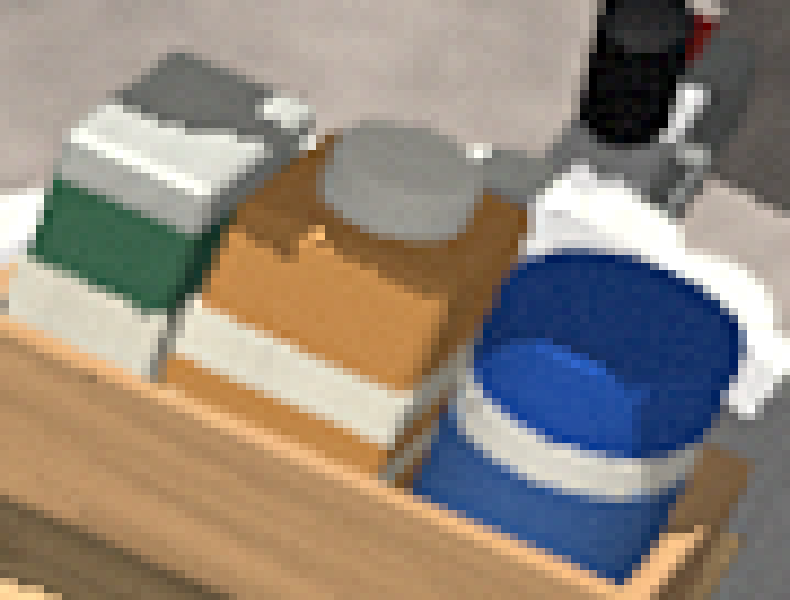

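View pics/d44g.png

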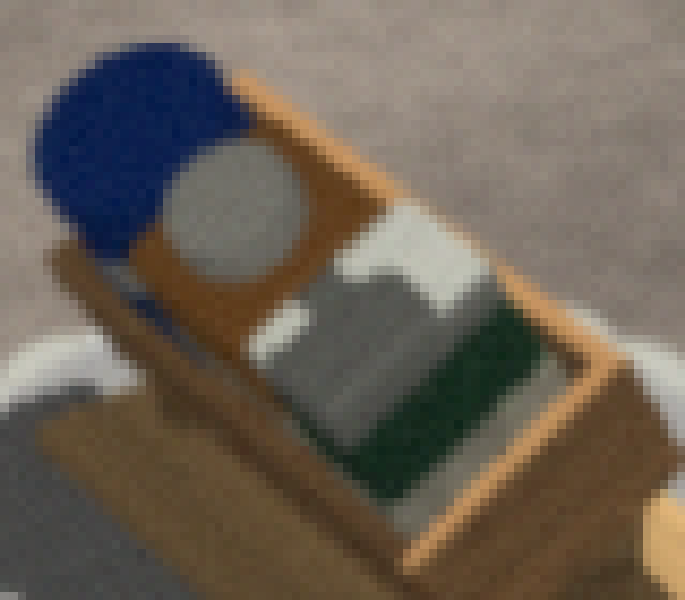

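```bash
python3 - <<'E'
from h import *
np.set_printoptions(precision=1,suppress=True)
a=load('s44');b=load('d44')
e=lambda p:np.array(p,float)/8.57+[269.9,144.9];c=lambda p:np.array(p,float)/[8.78,7.5]+[319.9,224.9]
for n,u,v in (('cap',(402,172),(235,207)),('jar',(613,350),(138,148)),('tin',(194,127),(375,300)),('tin top corner uphill y-',(75,128),(490,285)),('bot uphill y- top',(235,228),(395,205))):
    p,r=tri(a,c(u),b,e(v));print(n,tray(p),r*1000)
E
```

```text
cap [ -5.4 -10.7 106. ] 2.7068617632900156
jar [-4.5 48.1 85. ] 0.1534989380796892
tin [ -0.1 -56.2  97.6] 2.923896692396833
tin top corner uphill y- [ 19.5 -75.7  96.3] 4.36006145442849
bot uphill y- top [ 22.5 -32.8  91.3] 2.1437800120566206
```

```bash
python3 - <<'E'
from h import *
a=load('s3');b=load('s44')
def ph(r):
    y0,y1,x0,x1=r;f=lambda s:cv2.GaussianBlur(cv2.cvtColor(s['color'][y0:y1,x0:x1],cv2.COLOR_RGB2GRAY).astype(np.float32),(3,3),0)
    return cv2.phaseCorrelate(f(a),f(b),cv2.createHanningWindow((x1-x0,y1-y0),cv2.CV_32F))
print('base plate far edge',ph((290,350,300,390)),'scallop right-lower',ph((300,360,380,430)),'mould',ph((320,395,465,530)),'pot',ph((255,310,475,530)),'brush',ph((240,310,220,280)))
st();s=snap('scene','s45');cv2.imwrite('pics/s45.png',s['color'][:,:,::-1])
E
```

```text
base plate far edge ((0.015962366185327426, -0.01564484063309024), 0.9811097929212782) scallop right-lower ((0.12570918105198814, 0.14207444648906886), 0.8228711659113566) mould ((-0.007517475122348571, 0.5025966925079146), 0.998256035734106) pot ((0.014169697919534485, 0.016641147908757148), 1.0238866820600299) brush ((-0.02581560720499354, -0.07186734773979708), 1.0101679159535302)
t 50.7 tcp [0.532  0.0964 0.324 ] jaw yaw -1.526 q6 1.545 F [0.2 0.6 0. ] gap 38.6
```

View pics/s45.png

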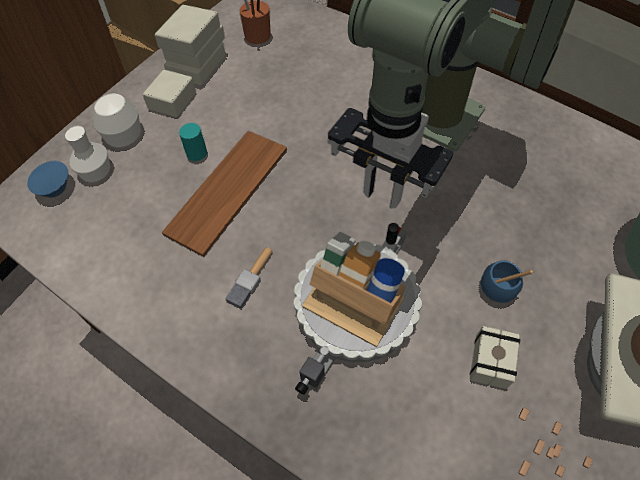

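```bash
python3 -c "
from h import *
print(bot.job_done())"
```

```text
the job is handed in; nothing more can be done
None
```

I turned the turntable to the red mark, packed the tin, bottle and jar into the tray in one row, and handed the job in at about 50.7 s of the 72 s allowed. No verdict is reported.

**Turntable:** I gripped the knob and turned it about 0.87 rad counter-clockwise until the white pointer sat at the mark. After packing, the base plate's position in the scene picture had not shifted since then, within 0.02 pixel.

**Placing:** I tilted each container in the grip against the edge of the ware board. I then lowered them in with the tin at one end, the jar at the other and the bottle in the middle.

**Tin:** The first try at the tin failed. It landed on the tray's upper rim, slipped and over-tilted in the grip. I stood it upright on the bench, gripped it again and placed it properly the second time. I then opened the fingers between the tin and the jar to push both outward, because the gap was too narrow for the bottle.

**Last checks:**

| Container | Lid or cap centre above tray underside | Expected if fully seated |
|---|---|---|
| Tin | 98 mm | 98 mm |
| Bottle (cap) | 106 mm | 108 mm |
| Jar | 85 mm | 94 mm |

- **Jar:** The 85 mm disagrees with the expected value. I blame the shadow across the lid for a poor pick, because a jar on the floor cannot sit that low. An earlier view gave 90 mm with a tilt of about 26 degrees.
- **Tilt:** After release I measured only the jar, in that earlier view. I judged the tin and the bottle straight by eye from the pictures.
- **Blue pot and brush:** They had not moved between the view just after the turntable was set and the last one (0.1 pixel or less).
- **Mould:** It showed a 0.5 pixel shift over the same span, well under the 30 mm limit.
- **Arm:** It was raised clear and touching nothing, with near-zero wrist force.

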